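Find the loaded check-weight pot by its load and clip it in its socket

TASK

The two closed pots of the balance's check weight look the same, but only one has the steel weight in it. Without opening them, lift a pot just clear of the bench, hold it still and feel from its load which one it is; then push the loaded pot gently down into the metal socket until it clicks fully home, and set the empty one gently upright on the floor of the red tub. Keep the pots upright and leave the bottle, the carton and the forceps where they are.

Things in the scene. Friction and masses are not known exactly. Their poses are not given: they have to be found in the camera images.
- pot_a: closed round cream plastic pot with a dark ribbed cap, 88 mm tall, just like the other. Origin: centre of its underside, z up. Foot: a flange 50 mm across, 5 mm thick, its lower edge bevelled to 45 mm across; body 44 mm across. One pot, no telling which, holds a steel weight (0.50 to 0.60 kg in all); the other is empty (0.10 kg). They start upright on the bench, 0.13 m or more apart
- pot_a_cap (a point): middle of this pot's cap, on its axis 77 mm above its underside: take the pot here. The cap is 41 mm across, from 66 to 88 mm above the underside, and does not turn
- pot_b: closed round cream plastic pot with a dark ribbed cap, 88 mm tall, just like the other. Origin: centre of its underside, z up. Foot: a flange 50 mm across, 5 mm thick, its lower edge bevelled to 45 mm across; body 44 mm across. One pot, no telling which, holds a steel weight (0.50 to 0.60 kg in all); the other is empty (0.10 kg). They start upright on the bench, 0.13 m or more apart
- pot_b_cap (a point): middle of this pot's cap, on its axis 77 mm above its underside: take the pot here. The cap is 41 mm across, from 66 to 88 mm above the underside, and does not turn
- socket: spring-clip socket fixed on the bench: plate 112 mm square with a 68 mm round collar on it, three spring plungers round the collar. Origin: centre of the plate's underside on the bench, on the well's axis, z up. The well is 52.4 mm across (a pot's foot has 1.2 mm to spare all round), bevelled 3 mm at the mouth, 19 mm deep. Press a pot into it with no more than 15 N of your own
- socket_lowest (a point): on the well's axis, 8 mm above the bench: the well's rubber floor when the collar is screwed right down. The collar stands 0 to 10 mm higher, unmeasured; it does not move in use. Sprung balls stop the foot about 7 mm above the floor and bear the pot's weight; about 10 N in all (5 of your own with the loaded pot) pushes it past them, and they snap over the foot only in the last 2 mm, pulling it down on the floor
- tub_red: red plastic tub, fixed on the bench: 97 mm along its x, 177 mm along its y, 58 mm high, open on top. Origin: centre of its underside, z up. Its inner floor is flat, 3 mm above the origin, 70 x 142 mm. Do not press or drop a pot on it with over 30 N
- bottle_small: bystander: glass bottle with a screw cap, 69 mm across, 117 mm tall, stands loose; origin at the centre of its underside
- carton: bystander: small folding carton, 34 x 79 x 46 mm, loose; origin at the centre of its underside
- forceps: bystander: steel forceps lying flat, 23 x 133 x 11 mm, long along its y; origin at the centre of its underside
Mind the look-alikes: they are no part of the job. What is shaped like the pot_a but orange or yellow is not meant.

How it is judged:
By the outcome, as a careful person would: the job done as asked, in the order asked, and still so for the second after the job is handed in, with the robot touching nothing.
It also fails if it takes over 62 s, if anything falls off the work surface, if the arm or the gripper's body presses on something with over 40 N, if the wrist force passes 120 N, or if a joint passes its speed limit or range.

ROBOT

A 6-joint arm with a two-finger parallel gripper is mounted at the origin on a cart in front of the work surface, level with it; the furniture and walls round the work are solid. World frame = base frame: x ahead of the robot, y to its left, z up, the work surface at z = 0. Lengths are in m, angles in rad, forces in N, time in s.
With the tool pointing down it reaches from about 0.15 to 0.775 m from the base axis. Payload 6.1 kg.
Tool frame: the origin (TCP) lies on the centre line of the jaws, within the pads' length; the fingertips stand 17 mm ahead of it and the grasp point (between the pads) lies 2 mm behind it; z points along the fingers, x is the direction in which the jaws open and shut, and the axes are right-handed (so a half turn about z gives the same grasp; the last joint's range is limited). The gripper opens to 85 mm and grips with 20 to 120 N. Pads are 22 mm wide; open, the fingers measure 114 mm over their backs; the gripper's body (76 mm by 85 mm) begins 54 mm behind the grasp point. The pads swing forward as they close: fully open they stand 13 mm farther back than shut.
Start: joints at [1.221, 0.126, -0.04, 1.405, 0, 1.571], TCP at [0.18, 0.493, 0.248] pointing down, gripper open.
Joint ranges: [-2.72, 2.72], [-0.95, 1.95], [-1.27, 1.35], [-1.78, 2.02], [-1.46, 1.47], [-3.14, 3.14]. Speed limits (rad/s): [2.39, 2.39, 3.01, 3.14, 3.14, 3.14].

INTERFACE

Orientations are given as a unit quaternion [x, y, z, w].
In Python, from bench import sensors, vision, job gives the robot as it stands.
- The arm moves only by the shell command python3 -m pendant 'ROWS'. ROWS is JSON, a list of rows, each an object of numbers: "wx", "wy", "wz": the turn, a rotation vector about the world's x, y, z in degrees; "dx", "dy", "dz": the shift along the world's x, y, z in mm; "fingers": the finger opening in mm, from 0 to 85.4. In form: [{"wx": .., "wy": .., "wz": .., "dx": .., "dy": .., "dz": .., "fingers": ..}, ...]. A call has 1 to 20 rows; each row shifts and turns the commanded pose from where the row before left it; what a row does not reach is not made up. A row lasts 1/12 s, in which the tool goes at most 41.7 mm and 7.16 degrees, less where a joint would pass 70% of its speed; a pose out of reach is approached as far as the arm can. A call is refused whole if a number of a shift passes 41.7 or a number of a turn 7.16, either way. A call with a gripper value outside its range is refused whole. The fingers move at their own pace and stop on an object; the grip force is fixed at half the most. Time passes only in rows, so rows that do not move let the fingers close. It gives the time, the measured TCP pose, the force and the opening at its end, in the units of the state.
- sensors.read_state(): the state, without advancing time (a new reading comes with each control period).
- vision.grab_frame(name): name is "scene" or "top" or "wrist"; returns the picture (420x560x3 uint8, red, green, blue); there is no depth.
- vision.camera_model(name): a dict with "K" (3x3 intrinsics, pixels), "origin" and "rotation" of the camera in the world; the wrist camera has in their place "T_tool_cam" (4x4, takes a point from camera to tool coordinates, whose origin is the TCP and whose axes are the tool frame's). Camera axes: x right, y up, looking along -z (the intrinsics and any distortion apply to the point x, -y, -z); pixel columns grow to the right and rows downward; lengths in m; the calibration is good to about 2 mm. A picture is of the moment at which its call begins: read the wrist's pose just before it. camera_model takes no time and is no camera call.
- job.finish_job(): hands the job in, once; it reports no verdict.
Trained networks look in the newest picture that a camera, given by its name, has taken for a name from the list of things; names that differ only in an ending like _2 or _b are one class to them, and where a whole thing is asked for, a point or a joint stands for the part that bears it (a point fixed in the world has none). Each returns a list of dicts, best first, with "score" (0 to 1); they miss things now and then, are a little off and sometimes report something else, mostly with a low value. They report only what shows in the picture. A call takes as long as a camera call. They do not tell look-alikes from the thing itself.
- vision.trace(thing, camera): "pixels" (420x560 bool, what is visible of it) and "point" ([row, column] in pixels, amid what is visible of it).
The state is a dict: "t": time; "joint_positions": joint angles; "dq": joint speeds; "joint_efforts": joint torques, N m; "position": TCP position; "tcp_rot": TCP orientation; "contact_force": force on the tool from outside, world axes, zero at the start; "moment": the same for the moment, N m; "gripper_width": opening from 0.0 (shut) to 1.0 (fully open).
Only numpy, scipy, OpenCV 4.12 (cv2) and the standard library are available. Lean on these libraries where they do the work, as an engineer would, in place of code of your own. Each camera call takes 0.05 s, during which the arm holds its last target.

## Working session

There is one attempt and no reset: what is moved stays moved. The work goes in short steps, Python scripts to look and compute and a shell command to move; the robot and the scene stay as the last step left them, time stands still between calls to the robot, and variables do not carry over. Pictures are saved under pics/ and viewed, and the job is handed in when it is done.

```bash
ls; mkdir -p pics
python3 - <<'E'
from bench import sensors, vision
import cv2, numpy as np
print(sensors.read_state())
for n in ["scene","top"]:
    im=vision.grab_frame(n); cv2.imwrite(f"pics/{n}0.png",im[:,:,::-1])
    print(n,vision.camera_model(n))
print(vision.camera_model("wrist"))
E
```

```text
pics
{'t': 0.0, 'joint_positions': array([ 1.22099408e+00,  1.26391352e-01, -4.06242231e-02,  1.40543808e+00,
       -1.51247841e-05,  1.57081828e+00]), 'dq': array([ 2.74081375e-04,  2.96628933e-05,  1.00454648e-03, -2.62253318e-04,
        2.27638348e-04, -3.45656267e-04]), 'joint_efforts': array([-1.21011348e-03, -4.35914326e+01,  3.52924597e+01,  1.73713337e-02,
       -5.09643613e-06, -2.02647789e-05]), 'position': array([0.17978966, 0.49282621, 0.2475151 ]), 'tcp_rot': array([ 8.19369188e-01,  5.73265599e-01, -6.74636407e-04,  4.81256098e-04]), 'contact_force': array([-0.64013573, -0.32827422, -0.35883898]), 'moment': array([-0.00542005, -0.02562813,  0.03534867]), 'gripper_width': 0.9984518701745445}
scene {'K': array([[412.5558625 ,   0.        , 274.91279956],
       [  0.        , 412.5558625 , 212.58027723],
       [  0.        ,   0.        ,   1.        ]]), 'origin': array([ 0.13314265, -0.6336189 ,  0.66043401]), 'rotation': array([ 0.41425088, -0.10930651, -0.23215483,  0.87324248])}
top {'K': array([[517.06187943,   0.        , 279.68897228],
       [  0.        , 517.06187943, 212.82696989],
       [  0.        ,   0.        ,   1.        ]]), 'origin': array([0.27841539, 0.01350533, 1.15049562]), 'rotation': array([-0.06929171,  0.07541144,  0.72034912, -0.68600941])}
{'K': array([[304.7108369 ,   0.        , 289.08223787],
       [  0.        , 304.7108369 , 211.85516597],
       [  0.        ,   0.        ,   1.        ]]), 'T_tool_cam': array([[ 9.99999611e-01,  6.16286655e-05, -8.79907049e-04,
        -8.45812734e-04],
       [-1.86875009e-04, -9.60108894e-01, -2.79626315e-01,
        -7.03672587e-02],
       [-8.62039580e-04,  2.79626371e-01, -9.60108509e-01,
        -1.24863193e-01],
       [ 0.00000000e+00,  0.00000000e+00,  0.00000000e+00,
         1.00000000e+00]])}
```

View pics/scene0.png

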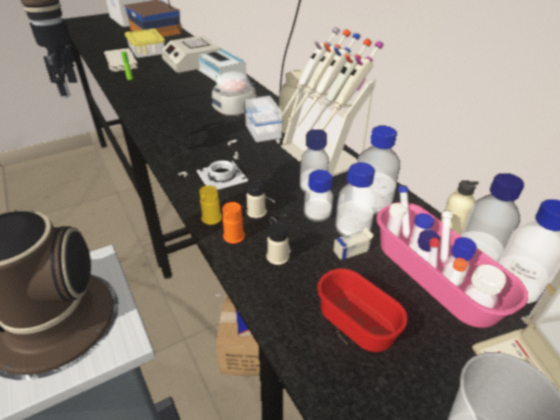

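View pics/top0.png

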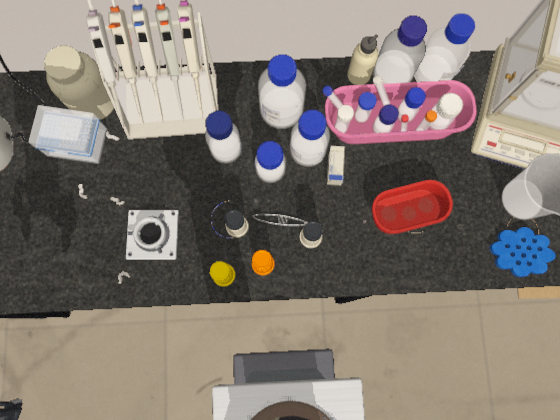

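The scene picture shows two cream pots at about (257,202) and (278,245), with orange (233,222) and yellow (210,205) look-alikes. In the top picture the cream pots are at (236,222) and (311,236), the socket at (152,233), the tub at (412,208), and the forceps lie between the pots at (280,219).

```bash
cat > h.py <<'E'
from bench import sensors, vision
import cv2, numpy as np
from scipy.spatial.transform import Rotation as R
def cam(name, st=None):
    m=vision.camera_model(name)
    if name=="wrist":
        st=st or sensors.read_state()
        Rt=R.from_quat(st["tcp_rot"]).as_matrix(); T=m["T_tool_cam"]
        return m["K"], Rt@T[:3,:3], Rt@T[:3,3]+st["position"]
    return m["K"], R.from_quat(m["rotation"]).as_matrix(), m["origin"]
def back(c,u,v,z):
    K,Rm,o=c
    d=Rm@np.array([(u-K[0,2])/K[0,0],-(v-K[1,2])/K[1,1],-1.0])
    return o+d*(z-o[2])/d[2]
def proj(c,P):
    K,Rm,o=c
    p=Rm.T@(np.asarray(P,float)-o); 
    return np.array([K[0,0]*p[0]/-p[2]+K[0,2], -K[1,1]*p[1]/-p[2]+K[1,2]])
def circ(c,P,r,n=60):
    t=np.linspace(0,2*np.pi,n)
    return np.array([proj(c,np.array(P)+[r*np.cos(a),r*np.sin(a),0]) for a in t])
E
python3 - <<'E'
from h import *
for n in ["top","scene"]:
    c=cam(n); im=vision.grab_frame(n)
    for th,z in [("pot_a",.044),("socket",.01),("tub_red",.03),("forceps",.005),("carton",.023),("bottle_small",.06)]:
        for r in vision.trace(th,n)[:5]:
            p=r["point"]; ys,xs=np.where(r["pixels"])
            print(n,th,round(r["score"],2),np.round(p),len(ys),(xs.min(),xs.max(),ys.min(),ys.max()) if len(ys) else None,np.round(back(c,p[1],p[0],z),3))
im=cv2.imread("pics/top0.png")[180:300,110:350]; cv2.imwrite("pics/crop0.png",cv2.resize(im,None,fx=3.3,fy=3.3,interpolation=cv2.INTER_CUBIC))
E
```

```text
top pot_a 0.96 [220. 238.] 504 (np.int64(224), np.int64(248), np.int64(210), np.int64(236)) [0.497 0.091 0.044]
top pot_a 0.87 [262. 261.] 439 (np.int64(252), np.int64(273), np.int64(250), np.int64(274)) [0.403 0.043 0.044]
top pot_a 0.86 [272. 222.] 462 (np.int64(210), np.int64(234), np.int64(261), np.int64(285)) [0.386 0.127 0.044]
top pot_a 0.59 [233. 311.] 525 (np.int64(299), np.int64(322), np.int64(220), np.int64(247)) [ 0.459 -0.067  0.044]
top socket 0.86 [233. 152.] 2540 (np.int64(125), np.int64(177), np.int64(209), np.int64(259)) [0.483 0.285 0.01 ]
top tub_red 0.6 [206. 414.] 3135 (np.int64(372), np.int64(451), np.int64(180), np.int64(231)) [ 0.513 -0.3    0.03 ]
top carton 0.98 [166. 336.] 551 (np.int64(327), np.int64(343), np.int64(146), np.int64(184)) [ 0.615 -0.134  0.023]
top bottle_small 0.81 [165. 269.] 1024 (np.int64(254), np.int64(285), np.int64(141), np.int64(181)) [0.613 0.017 0.06 ]
scene pot_a 0.74 [204. 210.] 669 (np.int64(199), np.int64(220), np.int64(185), np.int64(224)) [0.386 0.13  0.044]
scene pot_a 0.64 [244. 278.] 801 (np.int64(266), np.int64(288), np.int64(222), np.int64(263)) [ 0.459 -0.075  0.044]
scene pot_a 0.57 [218. 236.] 748 (np.int64(221), np.int64(243), np.int64(201), np.int64(242)) [0.418 0.047 0.044]
scene pot_a 0.16 [308. 360.] 4898 (np.int64(317), np.int64(406), np.int64(269), np.int64(351)) [ 0.506 -0.297  0.044]
scene socket 0.79 [174. 221.] 899 (np.int64(198), np.int64(246), np.int64(162), np.int64(188)) [0.48  0.284 0.01 ]
scene tub_red 0.86 [308. 360.] 4790 (np.int64(317), np.int64(406), np.int64(269), np.int64(351)) [ 0.514 -0.289  0.03 ]
scene carton 0.72 [245. 351.] 792 (np.int64(334), np.int64(371), np.int64(228), np.int64(258)) [ 0.61  -0.138  0.023]
```

View pics/crop0.png

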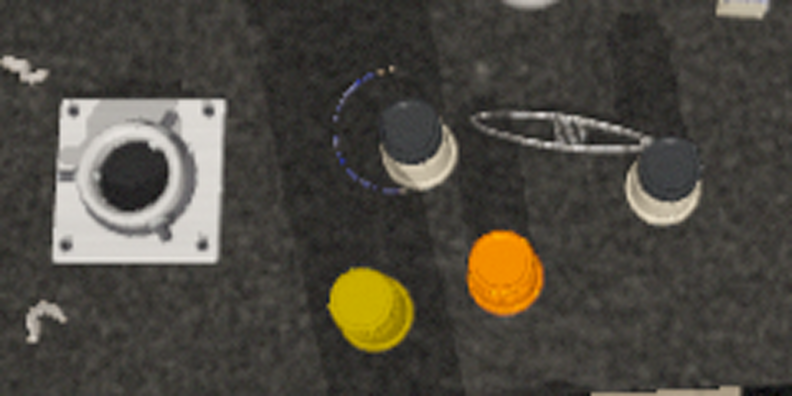

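```bash
cat >> h.py <<'E'
from scipy.optimize import minimize
def hullmask(c,rings,shape=(420,560),s=4):
    pts=np.vstack([circ(c,P,r) for P,r in rings])
    m=np.zeros((shape[0]*s,shape[1]*s),np.uint8)
    h=cv2.convexHull((pts*s+ (s-1)/2).astype(np.float32)).astype(np.int32)
    cv2.fillConvexPoly(m,h,1)
    return cv2.resize(m.astype(np.float32),(shape[1],shape[0]),interpolation=cv2.INTER_AREA)
def fitpot(c,mask,x0,z0=0.0):
    mk=mask.astype(np.float32)
    def f(p):
        x,y=p
        m=hullmask(c,[((x,y,z0+.001),.023),((x,y,z0+.004),.025),((x,y,z0+.088),.0205)])
        return 1-np.minimum(m,mk).sum()/np.maximum(m,mk).sum()
    r=minimize(f,x0,method="Nelder-Mead",options=dict(initial_simplex=[[x0[0]-.006,x0[1]-.006],[x0[0]+.006,x0[1]],[x0[0],x0[1]+.006]],xatol=1e-4,fatol=1e-4))
    return r.x,1-r.fun
E
python3 - <<'E'
from h import *
for n in ["top","scene"]:
    c=cam(n); vision.grab_frame(n)
    for r in vision.trace("pot_a",n):
        p=r["point"]; q=back(c,p[1],p[0],.044)
        if r["score"]>.3: print(n,q.round(3),fitpot(c,r["pixels"],q[:2]))
E
```

```text
top [0.386 0.133 0.044] (array([0.38529095, 0.12892205]), np.float64(0.8940996527671814))
top [ 0.454 -0.067  0.044] (array([ 0.46005615, -0.06794168]), np.float64(0.9218710660934448))
top [0.404 0.037 0.044] (array([0.40569838, 0.04187651]), np.float64(0.8544645309448242))
top [0.496 0.095 0.044] (array([0.49067162, 0.09630507]), np.float64(0.8969941139221191))
scene [0.379 0.119 0.044] (array([0.38477662, 0.12864356]), np.float64(0.9395849704742432))
scene [ 0.453 -0.08   0.044] (array([ 0.45891419, -0.07160421]), np.float64(0.945478081703186))
scene [0.487 0.099 0.044] (array([0.49184523, 0.09482308]), np.float64(0.922813355922699))
scene [0.408 0.049 0.044] (array([0.40381297, 0.03955557]), np.float64(0.9347878694534302))
```

```bash
python3 -m pendant '[{"dx":25,"dy":-20},{"dx":35,"dy":-24},{"dx":35,"dy":-24},{"dx":35,"dy":-24},{"dx":35,"dy":-24},{"dx":35,"dy":-24},{"dx":35,"dy":-24},{"dx":35,"dy":-24},{"dx":10,"dy":-12},{}]'
```

```text
schema error: expected keys wx, wy, wz, dx, dy, dz, fingers
```

```bash
python3 -m pendant '[{"wx":0,"wy":0,"wz":0,"dx":25,"dy":-20,"dz":0,"fingers":85},{"wx":0,"wy":0,"wz":0,"dx":35,"dy":-24,"dz":0,"fingers":85},{"wx":0,"wy":0,"wz":0,"dx":35,"dy":-24,"dz":0,"fingers":85},{"wx":0,"wy":0,"wz":0,"dx":35,"dy":-24,"dz":0,"fingers":85},{"wx":0,"wy":0,"wz":0,"dx":35,"dy":-24,"dz":0,"fingers":85},{"wx":0,"wy":0,"wz":0,"dx":35,"dy":-24,"dz":0,"fingers":85},{"wx":0,"wy":0,"wz":0,"dx":35,"dy":-24,"dz":0,"fingers":85},{"wx":0,"wy":0,"wz":0,"dx":35,"dy":-24,"dz":0,"fingers":85},{"wx":0,"wy":0,"wz":0,"dx":10,"dy":-12,"dz":0,"fingers":85},{"wx":0,"wy":0,"wz":0,"dx":0,"dy":0,"dz":0,"fingers":85},{"wx":0,"wy":0,"wz":0,"dx":0,"dy":0,"dz":0,"fingers":85}]'
python3 - <<'E'
from h import *
st=sensors.read_state(); im=vision.grab_frame("wrist"); c=cam("wrist",st)
cv2.imwrite("pics/w1.png",im[:,:,::-1]); np.savez("w1.npz",im=im,pos=st["position"],q=st["tcp_rot"])
for r in vision.trace("socket","wrist"):
    p=r["point"]; print(r["score"],p,back(c,p[1],p[0],.01))
E
```

```text
t: 1.92
position: [0.4559, 0.2956, 0.248]
tcp_rot: [0.82, 0.572, -0.0, -0.0]
contact_force: [0.2, -0.3, -0.1]
gripper_width: 0.992
0.76 [202.6, 290.2] [0.47809562 0.28827495 0.01      ]
```

View pics/w1.png

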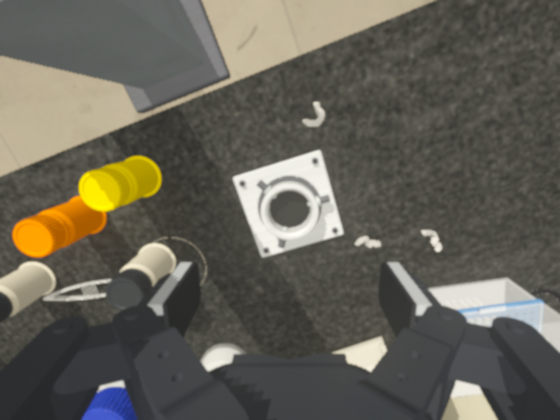

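The wrist picture shows the socket at about (288,208), the yellow and orange look-alikes at left, and cream pots at (145,275) and (20,290). I'll enlarge the socket.

Run:
```python
from h import *
d=np.load("w1.npz"); im=d["im"]; c=cam("wrist",dict(position=d["pos"],tcp_rot=d["q"]))
s=6
a=cv2.resize(im[145:265,225:355],None,fx=s,fy=s,interpolation=cv2.INTER_CUBIC)[:,:,::-1].copy()
cv2.imwrite("pics/w1c.png",cv2.resize(a,(650,600)))
# overlay for h=0,5,10
x,y=.480,.287
for h,col in [(0,(0,0,255)),(.01,(0,255,0))]:
    for r in (.034,.0292):
        q=circ(c,(x,y,.027+h),r); q=((q-[225,145]+.5)*s).astype(np.int32); cv2.polylines(a,[q],True,col,1)
cv2.imwrite("pics/w1d.png",cv2.resize(a,(650,600)))
t=cv2.imread("pics/top0.png"); a=cv2.resize(t[195:275,110:200],None,fx=7,fy=7,interpolation=cv2.INTER_CUBIC)
cv2.imwrite("pics/top0c.png",a)
```

```text
(no output)
```

View pics/w1c.png

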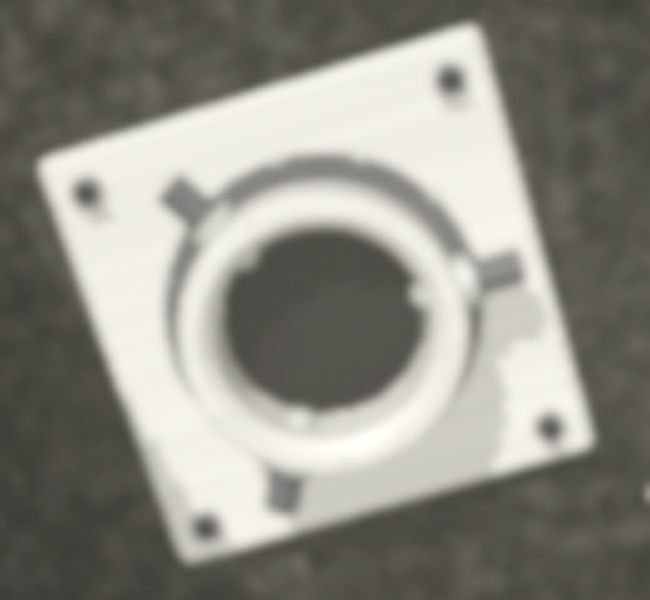

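View pics/w1d.png

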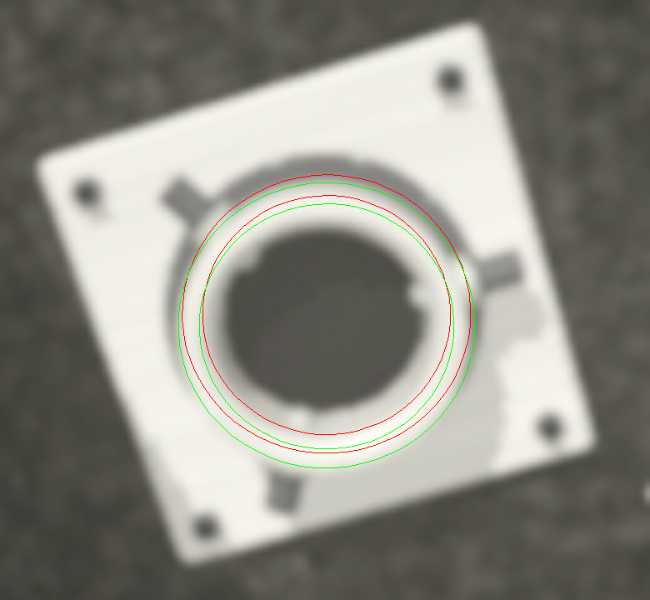

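View pics/top0c.png

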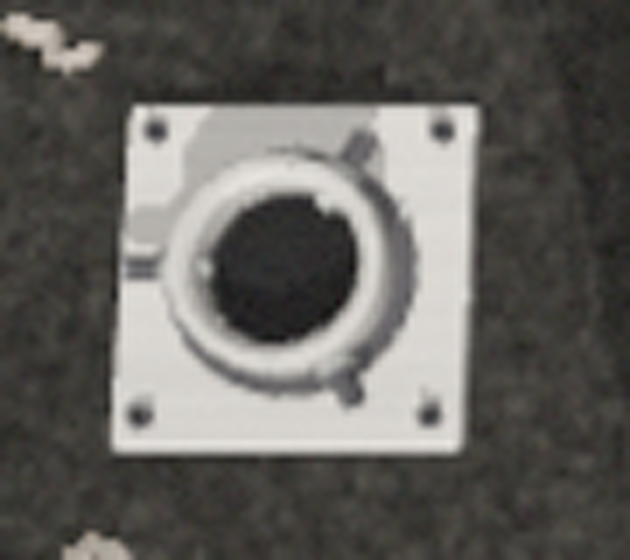

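Run:
```python
from h import *
from scipy.optimize import least_squares
d=np.load("w1.npz"); c=cam("wrist",dict(position=d["pos"],tcp_rot=d["q"]))
cw=np.array([(40,160),(475,22),(595,445),(190,562)])/5+[225,145]-.4
ct=cam("top"); tp=np.array([(133,104),(480,104),(464,452),(112,452)])/7+[110,195]-.4
# collar outer edges: wrist left/right/top/bottom extremes
w_ext=np.array([180/5+225,472/5+225,180/5+145,470/5+145])-.4
t_ext=np.array([162/7+110,388/7+110,150/7+195,382/7+195])-.4
def corners(c,x,y,yaw,z):
    return [proj(c,(x+.056*np.sqrt(2)*np.cos(yaw+a),y+.056*np.sqrt(2)*np.sin(yaw+a),z)) for a in np.arange(4)*np.pi/2]
def match(P,Q):
    P=np.array(P); return np.concatenate([P[np.argmin(((P-q)**2).sum(1))]-q for q in Q])
def ext(c,x,y,z,r):
    q=circ(c,(x,y,z),r,200); return np.array([q[:,0].min(),q[:,0].max(),q[:,1].min(),q[:,1].max()])
def f(p,use="wt",full=True):
    x,y,yaw,zt,h,ox,oy=p; out=[]
    if "w" in use: out+=[match(corners(c,x,y,yaw,zt),cw),ext(c,x,y,.027+h,.034)-w_ext]
    if "t" in use: out+=[match(corners(ct,x+ox,y+oy,yaw,zt),tp),ext(ct,x+ox,y+oy,.027+h,.034)-t_ext]
    out.append(np.array([ox,oy])*200); out.append([(zt-.008)*300])
    return np.concatenate(out)
for use in ["w","t","wt"]:
    r=least_squares(f,[.48,.287,np.pi/4,.008,.005,0,0],args=(use,),x_scale=[.01,.01,.1,.01,.01,.01,.01])
    print(use,r.x.round(4),r.cost,r.fun.round(1))
```

```text
w [0.4827 0.2859 0.7392 0.0052 0.0016 0.     0.    ] 3.7190482319261053 [-0.7 -0.   0.9 -0.7  0.8 -0.5 -0.8  0.3  0.2 -0.4  1.6 -0.7  0.   0.
 -0.9]
t [0.4805 0.285  0.7351 0.0085 0.01   0.     0.    ] 1.9755113074355077 [-0.1  0.3 -0.   0.4  0.2  0.1 -0.2  0.1  0.6 -0.5  0.8 -1.6  0.   0.
  0.1]
wt [ 4.825e-01  2.859e-01  7.382e-01  5.300e-03  2.800e-03 -1.200e-03
  1.000e-04] 6.184545539040014 [-0.7 -0.2  1.  -0.8  0.8 -0.5 -0.9  0.2  0.1 -0.3  1.7 -0.5 -0.3  0.3
 -0.3  0.2  0.1 -0.1 -0.2 -0.1  1.  -0.3  1.1 -1.5 -0.2  0.  -0.8]
```

```bash
python3 -m pendant '[{"wx":0,"wy":0,"wz":0,"dx":2,"dy":-25,"dz":0,"fingers":85},{"wx":0,"wy":0,"wz":0,"dx":3,"dy":-38,"dz":0,"fingers":85},{"wx":0,"wy":0,"wz":0,"dx":3,"dy":-38,"dz":0,"fingers":85},{"wx":0,"wy":0,"wz":0,"dx":3,"dy":-38,"dz":0,"fingers":85},{"wx":0,"wy":0,"wz":0,"dx":3,"dy":-38,"dz":0,"fingers":85},{"wx":0,"wy":0,"wz":0,"dx":0,"dy":-18,"dz":0,"fingers":85},{"wx":0,"wy":0,"wz":0,"dx":0,"dy":0,"dz":0,"fingers":85},{"wx":0,"wy":0,"wz":0,"dx":0,"dy":0,"dz":0,"fingers":85}]'
python3 - <<'E'
from h import *
st=sensors.read_state(); im=vision.grab_frame("wrist"); c=cam("wrist",st)
a=im[:,:,::-1].copy()
for r in vision.trace("pot_a","wrist"):
    p=r["point"]; q=back(c,p[1],p[0],.044)
    if r["score"]>.3:
        x,i=fitpot(c,r["pixels"],q[:2]); print(r["score"],p,x,i)
        for z,rr in ((.003,.025),(.066,.0205),(.088,.0205)):
            cv2.polylines(a,[circ(c,(*x,z),rr).astype(np.int32)],True,(0,255,0),1)
cv2.imwrite("pics/w2.png",a)
E
```

```text
t: 2.68
position: [0.469, 0.1016, 0.2487]
tcp_rot: [0.819, 0.573, 0.0, -0.0]
contact_force: [0.0, 1.0, 0.1]
gripper_width: 0.993
0.94 [156.2, 214.6] [0.40506177 0.04040259] 0.9712784886360168
0.81 [106.6, 284.6] [0.38608065 0.12741471] 0.9622104167938232
0.73 [231.8, 144.4] [ 0.46020693 -0.06836627] 0.9617860317230225
0.59 [212.8, 290.7] [0.49191266 0.09469304] 0.9205640554428101
```

View pics/w2.png

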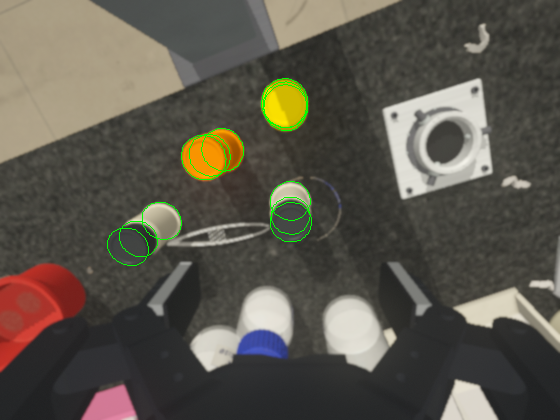

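Both cream, dark-capped pots are confirmed: P1 at wrist pixel (290,212) and P2 at (150,232). The orange (215,152) and yellow (285,104) ones are look-alikes, so I ignore them. Next I descend on P1.

```bash
python3 -m pendant '[{"wx":0,"wy":0,"wz":0,"dx":12,"dy":-4,"dz":-20,"fingers":85},{"wx":0,"wy":0,"wz":0,"dx":11,"dy":-3,"dz":-30,"fingers":85},{"wx":0,"wy":0,"wz":0,"dx":0,"dy":0,"dz":-35,"fingers":85},{"wx":0,"wy":0,"wz":0,"dx":0,"dy":0,"dz":-30,"fingers":85},{"wx":0,"wy":0,"wz":0,"dx":0,"dy":0,"dz":-25,"fingers":85},{"wx":0,"wy":0,"wz":0,"dx":0,"dy":0,"dz":-20,"fingers":85},{"wx":0,"wy":0,"wz":0,"dx":0,"dy":0,"dz":-13,"fingers":85},{"wx":0,"wy":0,"wz":0,"dx":0,"dy":0,"dz":0,"fingers":85},{"wx":0,"wy":0,"wz":0,"dx":0,"dy":0,"dz":0,"fingers":85}]'
```

```text
t: 3.53
position: [0.4919, 0.0955, 0.0749]
tcp_rot: [0.819, 0.574, -0.001, -0.0]
contact_force: [-0.8, 1.2, 1.0]
gripper_width: 0.997
```

Run:
```python
from h import *
st=sensors.read_state(); im=vision.grab_frame("wrist"); c=cam("wrist",st)
print(st["position"],st["contact_force"])
a=im[:,:,::-1].copy(); x=(.4919,.0947)
for z,rr in ((.003,.025),(.066,.0205),(.088,.0205)):
    cv2.polylines(a,[circ(c,(*x,z),rr).astype(np.int32)],True,(0,255,0),1)
cv2.imwrite("pics/w3.png",a)
```

```text
[0.49187012 0.09553657 0.07485293] [-0.78537942  1.23502075  1.01963123]
```

View pics/w3.png

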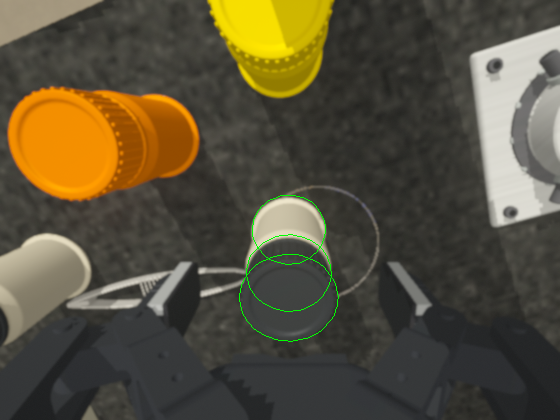

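```bash
python3 -m pendant '[{"wx":0,"wy":0,"wz":0,"dx":0,"dy":0,"dz":0,"fingers":20},{"wx":0,"wy":0,"wz":0,"dx":0,"dy":0,"dz":0,"fingers":20},{"wx":0,"wy":0,"wz":0,"dx":0,"dy":0,"dz":0,"fingers":20},{"wx":0,"wy":0,"wz":0,"dx":0,"dy":0,"dz":0,"fingers":20},{"wx":0,"wy":0,"wz":0,"dx":0,"dy":0,"dz":0,"fingers":20},{"wx":0,"wy":0,"wz":0,"dx":0,"dy":0,"dz":0,"fingers":20},{"wx":0,"wy":0,"wz":0,"dx":0,"dy":0,"dz":0,"fingers":20},{"wx":0,"wy":0,"wz":0,"dx":0,"dy":0,"dz":0,"fingers":20}]'
```

```text
t: 4.25
position: [0.4931, 0.0944, 0.0767]
tcp_rot: [0.819, 0.573, 0.001, 0.0]
contact_force: [-1.8, 0.9, 6.6]
gripper_width: 0.483
```

```bash
python3 -m pendant '[{"wx":0,"wy":0,"wz":0,"dx":0,"dy":0,"dz":0,"fingers":20},{"wx":0,"wy":0,"wz":0,"dx":0,"dy":0,"dz":0,"fingers":20},{"wx":0,"wy":0,"wz":0,"dx":0,"dy":0,"dz":3,"fingers":20},{"wx":0,"wy":0,"wz":0,"dx":0,"dy":0,"dz":5,"fingers":20},{"wx":0,"wy":0,"wz":0,"dx":0,"dy":0,"dz":4,"fingers":20},{"wx":0,"wy":0,"wz":0,"dx":0,"dy":0,"dz":0,"fingers":20},{"wx":0,"wy":0,"wz":0,"dx":0,"dy":0,"dz":0,"fingers":20},{"wx":0,"wy":0,"wz":0,"dx":0,"dy":0,"dz":0,"fingers":20},{"wx":0,"wy":0,"wz":0,"dx":0,"dy":0,"dz":0,"fingers":20},{"wx":0,"wy":0,"wz":0,"dx":0,"dy":0,"dz":0,"fingers":20},{"wx":0,"wy":0,"wz":0,"dx":0,"dy":0,"dz":0,"fingers":20},{"wx":0,"wy":0,"wz":0,"dx":0,"dy":0,"dz":0,"fingers":20},{"wx":0,"wy":0,"wz":0,"dx":0,"dy":0,"dz":0,"fingers":20},{"wx":0,"wy":0,"wz":0,"dx":0,"dy":0,"dz":0,"fingers":20}]'
python3 - <<'E'
from h import *
for i in range(4):
    st=sensors.read_state(); print(st["position"],st["contact_force"],st["moment"],st["dq"].round(3)); im=vision.grab_frame("wrist")
cv2.imwrite("pics/w4.png",im[:,:,::-1])
E
```

```text
t: 5.42
position: [0.4924, 0.0943, 0.0873]
tcp_rot: [0.819, 0.573, -0.0, -0.0]
contact_force: [-0.2, 0.2, -5.2]
gripper_width: 0.479
[0.49244088 0.09427105 0.08726972] [-0.17712979  0.21694972 -5.23700781] [-0.01336453  0.01280878  0.03665095] [ 0.001  0.    -0.     0.    -0.003 -0.001]
[0.49246636 0.09422819 0.08727943] [-0.83876156 -0.14380494 -5.2330689 ] [0.01824184 0.00312612 0.04117066] [-0.002  0.001  0.002  0.    -0.     0.   ]
[0.49245742 0.09423848 0.08729278] [ 0.21403645 -0.26265438 -5.42055854] [-0.03825244  0.00785407 -0.00093104] [-0.     0.001 -0.001 -0.    -0.     0.001]
[0.49248257 0.09426145 0.08731121] [ 0.15350929  0.70764776 -6.07532725] [ 0.0494076  -0.03305016 -0.00876002] [ 0.002 -0.002 -0.001 -0.001 -0.    -0.002]
```

View pics/w4.png

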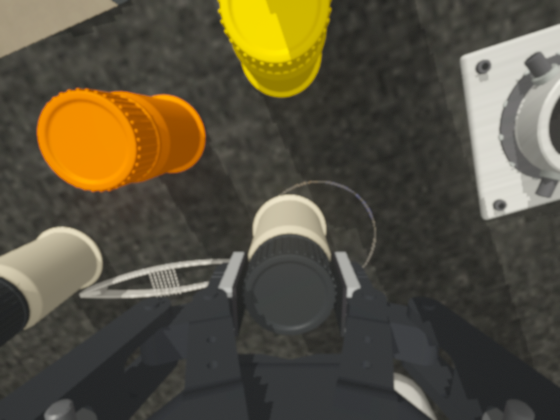

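Load is about 5.4 N (about 0.55 kg), so P1 is the loaded pot. I carry it towards the socket and stop short to look.

```bash
python3 -m pendant '[{"wx":0,"wy":0,"wz":0,"dx":0,"dy":0,"dz":15,"fingers":20},{"wx":0,"wy":0,"wz":0,"dx":0,"dy":0,"dz":28,"fingers":20},{"wx":0,"wy":0,"wz":0,"dx":0,"dy":0,"dz":28,"fingers":20},{"wx":0,"wy":0,"wz":0,"dx":0,"dy":12,"dz":20,"fingers":20},{"wx":0,"wy":0,"wz":0,"dx":-5,"dy":25,"dz":5,"fingers":20},{"wx":0,"wy":0,"wz":0,"dx":-5,"dy":30,"dz":0,"fingers":20},{"wx":0,"wy":0,"wz":0,"dx":0,"dy":30,"dz":0,"fingers":20},{"wx":0,"wy":0,"wz":0,"dx":0,"dy":23,"dz":0,"fingers":20},{"wx":0,"wy":0,"wz":0,"dx":0,"dy":12,"dz":0,"fingers":20},{"wx":0,"wy":0,"wz":0,"dx":0,"dy":0,"dz":0,"fingers":20},{"wx":0,"wy":0,"wz":0,"dx":0,"dy":0,"dz":0,"fingers":20},{"wx":0,"wy":0,"wz":0,"dx":0,"dy":0,"dz":0,"fingers":20}]'
python3 - <<'E'
from h import *
st=sensors.read_state(); im=vision.grab_frame("wrist"); c=cam("wrist",st)
print(st["position"],st["contact_force"])
np.savez("w5.npz",im=im,pos=st["position"],q=st["tcp_rot"])
cv2.imwrite("pics/w5.png",im[:,:,::-1])
E
```

```text
t: 6.62
position: [0.4823, 0.2255, 0.1831]
tcp_rot: [0.819, 0.573, -0.0, 0.0]
contact_force: [0.3, 0.6, -6.6]
gripper_width: 0.48
[0.4823347  0.22552178 0.1831064 ] [ 0.28738552  0.55254792 -6.61199803]
```

View pics/w5.png

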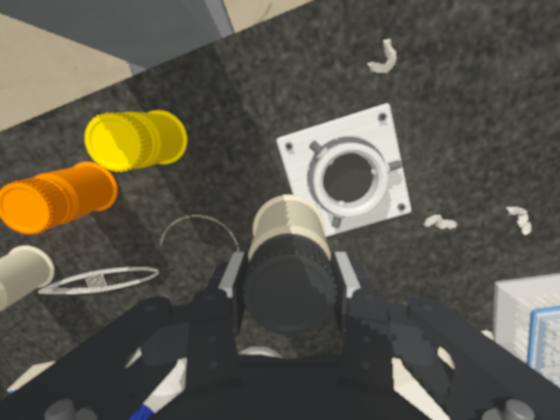

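Run:
```python
from h import *
d=np.load("w5.npz"); im=d["im"]; c=cam("wrist",dict(position=d["pos"],tcp_rot=d["q"]))
s=4; u0,v0=220,95
def over(a,P,r,col):
    q=((circ(c,P,r)-[u0,v0]+.5)*s).astype(np.int32); cv2.polylines(a,[q],True,col,1)
a=cv2.resize(im[v0:v0+245,u0:u0+200],None,fx=s,fy=s,interpolation=cv2.INTER_CUBIC)[:,:,::-1].copy()
b=a.copy()
x,y=.482,.286
for h,col in [(0.0,(0,0,255)),(.005,(0,255,0)),(.01,(255,0,0))]:
    over(a,(x,y,.027+h),.034,col); 
zb=d["pos"][2]-.0755
for z,r in ((0,.0225),(.005,.025),(.088,.0205),(.066,.0205)):
    over(a,(*d["pos"][:2],zb+z),r,(0,255,255))
cv2.imwrite("pics/w5a.png",a[:600]); cv2.imwrite("pics/w5b.png",b[:600]);cv2.imwrite("pics/w5e.png",a[380:])
```

```text
(no output)
```

View pics/w5a.png

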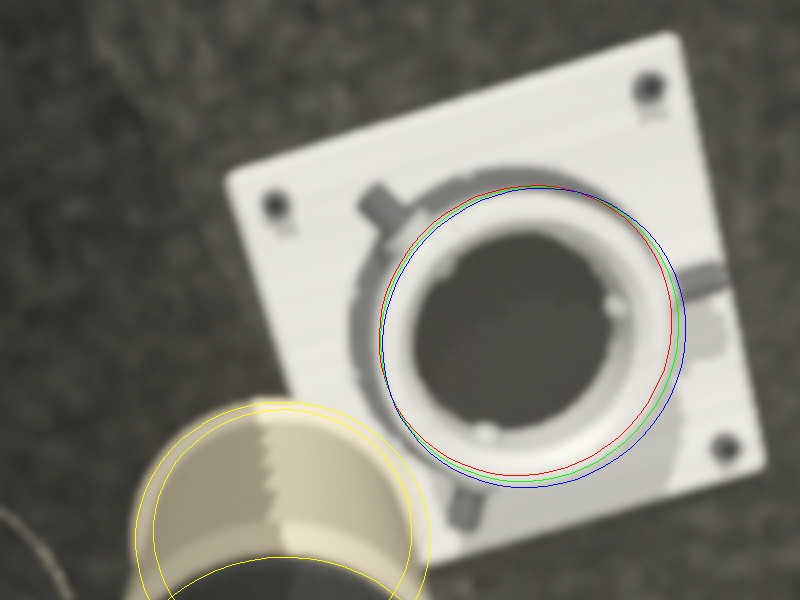

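View pics/w5b.png

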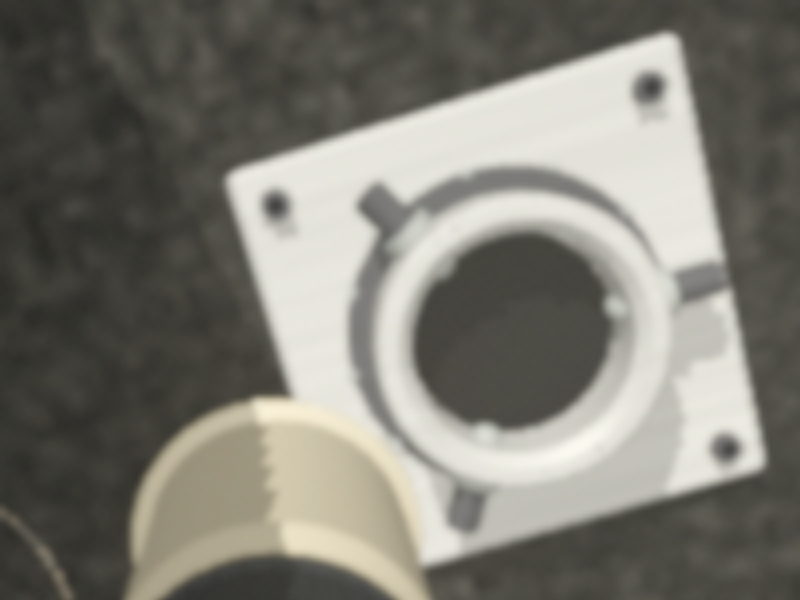

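View pics/w5e.png

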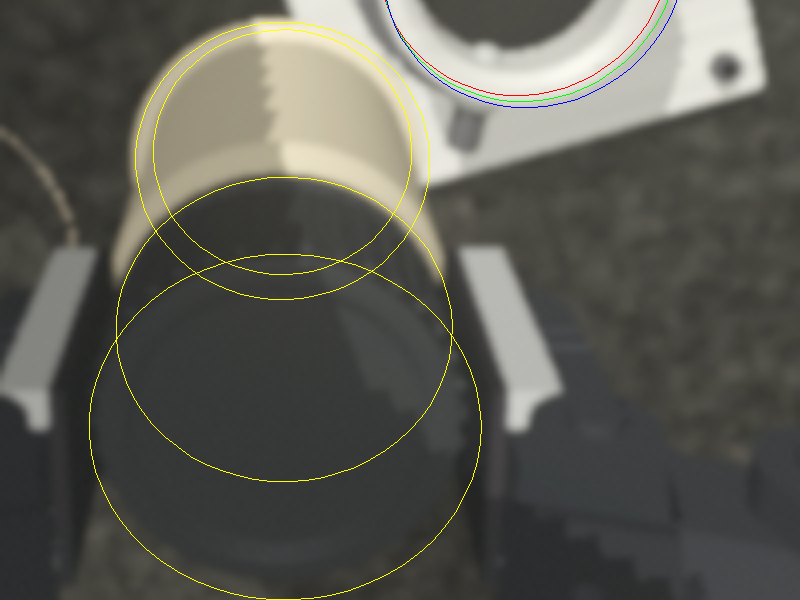

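The wrist picture shows the collar centred at about (350,179) and the held pot's foot near (290,230). Fitting both in the same picture gives a target TCP of about (0.483, 0.285), with the collar raised by about 5 mm. I move over it and down to just above the mouth.

```bash
python3 -m pendant '[{"wx":0,"wy":0,"wz":0,"dx":0.7,"dy":15,"dz":0,"fingers":20},{"wx":0,"wy":0,"wz":0,"dx":0,"dy":20,"dz":0,"fingers":20},{"wx":0,"wy":0,"wz":0,"dx":0,"dy":16,"dz":0,"fingers":20},{"wx":0,"wy":0,"wz":0,"dx":0,"dy":8.7,"dz":-5,"fingers":20},{"wx":0,"wy":0,"wz":0,"dx":0,"dy":0,"dz":-18,"fingers":20},{"wx":0,"wy":0,"wz":0,"dx":0,"dy":0,"dz":-20,"fingers":20},{"wx":0,"wy":0,"wz":0,"dx":0,"dy":0,"dz":-14,"fingers":20},{"wx":0,"wy":0,"wz":0,"dx":0,"dy":0,"dz":-8,"fingers":20},{"wx":0,"wy":0,"wz":0,"dx":0,"dy":0,"dz":0,"fingers":20},{"wx":0,"wy":0,"wz":0,"dx":0,"dy":0,"dz":0,"fingers":20},{"wx":0,"wy":0,"wz":0,"dx":0,"dy":0,"dz":0,"fingers":20},{"wx":0,"wy":0,"wz":0,"dx":0,"dy":0,"dz":0,"fingers":20}]'
python3 - <<'E'
from h import *
st=sensors.read_state(); im=vision.grab_frame("wrist"); c=cam("wrist",st)
print(st["position"],st["contact_force"])
np.savez("w6.npz",im=im,pos=st["position"],q=st["tcp_rot"])
s=4; u0,v0=200,100
a=cv2.resize(im[v0:v0+150,u0:u0+190],None,fx=s,fy=s,interpolation=cv2.INTER_CUBIC)[:,:,::-1].copy()
cv2.imwrite("pics/w6.png",a)
print([st_ for st_ in [np.mean([sensors.read_state()["contact_force"] for _ in range(1)],0)]])
E
```

```text
t: 7.67
position: [0.4839, 0.2862, 0.1196]
tcp_rot: [0.819, 0.573, 0.001, 0.0]
contact_force: [-0.2, -0.0, -5.4]
gripper_width: 0.476
[0.48388744 0.28618709 0.11955759] [-0.23042378 -0.03140414 -5.370365  ]
[array([ 0.36787848,  0.41844572, -5.67576451])]
```

View pics/w6.png

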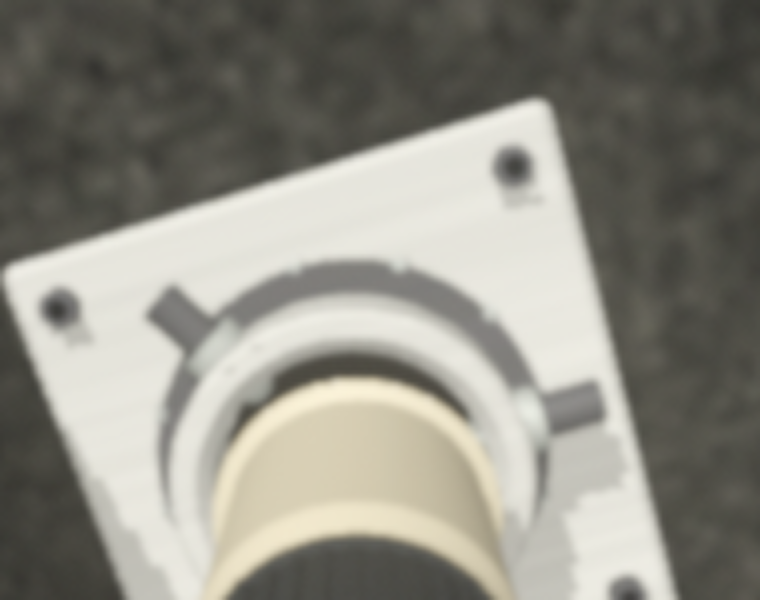

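Run:
```python
from h import *
d=np.load("w6.npz"); im=d["im"]; p=d["pos"]; c=cam("wrist",dict(position=p,tcp_rot=d["q"]))
Rt=R.from_quat(d["q"]).as_matrix(); tx,ty=Rt[:,0],Rt[:,1]
def solve(z,r,umin,umax,vtop):
    from scipy.optimize import least_squares
    def f(q):
        P=p+tx*q[0]+ty*q[1]; P[2]=z
        k=circ(c,P,r,300); return [k[:,0].min()+k[:,0].max()-umin-umax, k[:,1].min()-vtop]
    q=least_squares(f,[0,0],x_scale=.01).x
    P=p+tx*q[0]+ty*q[1]; P[2]=z; k=circ(c,P,r,300)
    return q, k[:,0].max()-k[:,0].min()
o=-.375
for h in (0,.003,.005,.007,.01): print("collar",h,solve(.027+h,.034,200+170/4+o,200+538/4+o,100+297/4+o), 368/4)
for off in (.0735,.0755,.077): print("foot",off,solve(p[2]-off+.004,.025,200+212/4+o,200+500/4+o,100+377/4+o),288/4)
print(tx,ty)
```

```text
collar 0 (array([-0.00120463, -0.00129546]), np.float64(90.94758910109715)) 92.0
collar 0.003 (array([-0.00120249, -0.00178198]), np.float64(92.16849108209993)) 92.0
collar 0.005 (array([-0.00120107, -0.00210633]), np.float64(93.00080093593431)) 92.0
collar 0.007 (array([-0.00119964, -0.00243068]), np.float64(93.84827979779374)) 92.0
collar 0.01 (array([-0.00119731, -0.00291721]), np.float64(95.14938790994745)) 92.0
foot 0.0735 (array([-0.00085859, -0.0009053 ]), np.float64(73.99939679168483)) 72.0
foot 0.0755 (array([-0.00085672, -0.00044578]), np.float64(73.26987622075134)) 72.0
foot 0.077 (array([-0.00085532, -0.00010114]), np.float64(72.73210595023923)) 72.0
[0.34292038 0.93936313 0.0015878 ] [ 0.93936268 -0.34292253  0.0013744 ]
```

```bash
python3 -m pendant '[{"wx":0,"wy":0,"wz":0,"dx":-1.2,"dy":0,"dz":-2,"fingers":20},{"wx":0,"wy":0,"wz":0,"dx":0,"dy":0,"dz":-3,"fingers":20},{"wx":0,"wy":0,"wz":0,"dx":0,"dy":0,"dz":-3,"fingers":20},{"wx":0,"wy":0,"wz":0,"dx":0,"dy":0,"dz":-2,"fingers":20},{"wx":0,"wy":0,"wz":0,"dx":0,"dy":0,"dz":0,"fingers":20},{"wx":0,"wy":0,"wz":0,"dx":0,"dy":0,"dz":0,"fingers":20}]'
```

```text
t: 8.22
position: [0.4818, 0.2858, 0.108]
tcp_rot: [0.819, 0.573, -0.0, 0.0]
contact_force: [-0.6, 0.1, -5.6]
gripper_width: 0.478
```

```bash
python3 -m pendant '[{"wx":0,"wy":0,"wz":0,"dx":0,"dy":0,"dz":-1.5,"fingers":20},{"wx":0,"wy":0,"wz":0,"dx":0,"dy":0,"dz":-1.5,"fingers":20},{"wx":0,"wy":0,"wz":0,"dx":0,"dy":0,"dz":0,"fingers":20}]'
```

```text
t: 8.47
position: [0.4819, 0.2859, 0.105]
tcp_rot: [0.819, 0.573, -0.0, -0.0]
contact_force: [-0.5, -0.2, -5.2]
gripper_width: 0.479
```

```bash
python3 -m pendant '[{"wx":0,"wy":0,"wz":0,"dx":0,"dy":0,"dz":-1,"fingers":20},{"wx":0,"wy":0,"wz":0,"dx":0,"dy":0,"dz":-1,"fingers":20},{"wx":0,"wy":0,"wz":0,"dx":0,"dy":0,"dz":0,"fingers":20}]';python3 -m pendant '[{"wx":0,"wy":0,"wz":0,"dx":0,"dy":0,"dz":-1,"fingers":20},{"wx":0,"wy":0,"wz":0,"dx":0,"dy":0,"dz":-1,"fingers":20},{"wx":0,"wy":0,"wz":0,"dx":0,"dy":0,"dz":0,"fingers":20}]'
```

```text
t: 8.72
position: [0.4819, 0.2859, 0.1031]
tcp_rot: [0.819, 0.573, -0.0, -0.0]
contact_force: [0.3, -0.5, -5.0]
gripper_width: 0.482
t: 8.97
position: [0.482, 0.2859, 0.1011]
tcp_rot: [0.819, 0.573, -0.0, 0.0]
contact_force: [-0.1, 0.3, -5.2]
gripper_width: 0.479
```

```bash
python3 -m pendant '[{"wx":0,"wy":0,"wz":0,"dx":0,"dy":0,"dz":-1,"fingers":20},{"wx":0,"wy":0,"wz":0,"dx":0,"dy":0,"dz":-1,"fingers":20},{"wx":0,"wy":0,"wz":0,"dx":0,"dy":0,"dz":0,"fingers":20}]';python3 -m pendant '[{"wx":0,"wy":0,"wz":0,"dx":0,"dy":0,"dz":-1,"fingers":20},{"wx":0,"wy":0,"wz":0,"dx":0,"dy":0,"dz":0,"fingers":20}]';python3 -m pendant '[{"wx":0,"wy":0,"wz":0,"dx":0,"dy":0,"dz":-1,"fingers":20},{"wx":0,"wy":0,"wz":0,"dx":0,"dy":0,"dz":0,"fingers":20}]';python3 -m pendant '[{"wx":0,"wy":0,"wz":0,"dx":0,"dy":0,"dz":-1,"fingers":20},{"wx":0,"wy":0,"wz":0,"dx":0,"dy":0,"dz":0,"fingers":20}]'
```

```text
t: 9.22
position: [0.4819, 0.2859, 0.0991]
tcp_rot: [0.819, 0.573, -0.0, 0.0]
contact_force: [0.9, 0.5, -5.9]
gripper_width: 0.481
t: 9.38
position: [0.4819, 0.2859, 0.0981]
tcp_rot: [0.819, 0.573, -0.0, -0.0]
contact_force: [0.6, -0.2, -5.9]
gripper_width: 0.48
t: 9.55
position: [0.4821, 0.2861, 0.0973]
tcp_rot: [0.819, 0.573, 0.0, -0.0]
contact_force: [0.5, 0.7, -5.2]
gripper_width: 0.478
t: 9.72
position: [0.4823, 0.2861, 0.0965]
tcp_rot: [0.819, 0.573, 0.0, 0.0]
contact_force: [1.0, 0.6, -4.7]
gripper_width: 0.477
```

```bash
python3 -m pendant '[{"wx":0,"wy":0,"wz":0,"dx":0,"dy":0,"dz":-1,"fingers":20},{"wx":0,"wy":0,"wz":0,"dx":0,"dy":0,"dz":0,"fingers":20}]';python3 -m pendant '[{"wx":0,"wy":0,"wz":0,"dx":0,"dy":0,"dz":-1,"fingers":20},{"wx":0,"wy":0,"wz":0,"dx":0,"dy":0,"dz":0,"fingers":20}]';python3 -m pendant '[{"wx":0,"wy":0,"wz":0,"dx":0,"dy":0,"dz":-1,"fingers":20},{"wx":0,"wy":0,"wz":0,"dx":0,"dy":0,"dz":0,"fingers":20}]'
```

```text
t: 9.88
position: [0.4823, 0.2859, 0.0955]
tcp_rot: [0.819, 0.573, 0.0, 0.0]
contact_force: [1.3, 0.1, -3.2]
gripper_width: 0.483
t: 10.05
position: [0.4824, 0.286, 0.0947]
tcp_rot: [0.819, 0.573, 0.0, 0.0]
contact_force: [1.5, 0.1, -1.3]
gripper_width: 0.483
t: 10.22
position: [0.4823, 0.2861, 0.0938]
tcp_rot: [0.819, 0.573, 0.001, 0.0]
contact_force: [1.5, -0.4, 0.6]
gripper_width: 0.482
```

```bash
python3 -m pendant '[{"wx":0,"wy":0,"wz":0,"dx":0.4,"dy":0,"dz":-1,"fingers":20},{"wx":0,"wy":0,"wz":0,"dx":0,"dy":0,"dz":0,"fingers":20}]';python3 -m pendant '[{"wx":0,"wy":0,"wz":0,"dx":0,"dy":0,"dz":-1,"fingers":20},{"wx":0,"wy":0,"wz":0,"dx":0,"dy":0,"dz":0,"fingers":20}]'
```

```text
t: 10.38
position: [0.4824, 0.2862, 0.0924]
tcp_rot: [0.819, 0.573, 0.0, -0.0]
contact_force: [1.5, -0.0, -0.6]
gripper_width: 0.483
t: 10.55
position: [0.4817, 0.2856, 0.0902]
tcp_rot: [0.819, 0.573, -0.001, -0.0]
contact_force: [1.4, -0.4, -6.9]
gripper_width: 0.476
```

```bash
python3 -m pendant '[{"wx":0,"wy":0,"wz":0,"dx":0,"dy":0,"dz":-1,"fingers":20},{"wx":0,"wy":0,"wz":0,"dx":0,"dy":0,"dz":0,"fingers":20}]'
```

```text
t: 10.72
position: [0.482, 0.2854, 0.089]
tcp_rot: [0.819, 0.573, -0.001, 0.0]
contact_force: [3.5, -1.5, -8.9]
gripper_width: 0.479
```

```bash
python3 -m pendant '[{"wx":0,"wy":0,"wz":0,"dx":0,"dy":0,"dz":-1,"fingers":20},{"wx":0,"wy":0,"wz":0,"dx":0,"dy":0,"dz":0,"fingers":20}]'
```

```text
t: 10.88
position: [0.4823, 0.2854, 0.0889]
tcp_rot: [0.819, 0.573, -0.0, 0.0]
contact_force: [1.0, -3.5, -5.8]
gripper_width: 0.478
```

```bash
python3 -m pendant '[{"wx":0,"wy":0,"wz":0,"dx":0,"dy":0,"dz":-1,"fingers":20},{"wx":0,"wy":0,"wz":0,"dx":0,"dy":0,"dz":0,"fingers":20}]'
```

```text
t: 11.05
position: [0.4826, 0.2854, 0.0885]
tcp_rot: [0.819, 0.573, -0.0, 0.001]
contact_force: [2.6, -5.1, -2.8]
gripper_width: 0.48
```

```bash
python3 -m pendant '[{"wx":0,"wy":0,"wz":0,"dx":0.4,"dy":-1,"dz":-1,"fingers":20},{"wx":0,"wy":0,"wz":0,"dx":0,"dy":0,"dz":0,"fingers":20}]'
```

```text
t: 11.22
position: [0.483, 0.2851, 0.0882]
tcp_rot: [0.819, 0.573, 0.001, -0.0]
contact_force: [-0.4, -2.9, 4.7]
gripper_width: 0.477
```

```bash
python3 -m pendant '[{"wx":0,"wy":0,"wz":0,"dx":0,"dy":0,"dz":-1,"fingers":20},{"wx":0,"wy":0,"wz":0,"dx":0,"dy":0,"dz":0,"fingers":20}]'
```

```text
t: 11.38
position: [0.4831, 0.2851, 0.0878]
tcp_rot: [0.819, 0.573, 0.001, 0.0]
contact_force: [-0.6, -4.3, 9.3]
gripper_width: 0.484
```

```bash
python3 -m pendant '[{"wx":0,"wy":0,"wz":0,"dx":0,"dy":-0.8,"dz":1,"fingers":20},{"wx":0,"wy":0,"wz":0,"dx":0,"dy":0,"dz":1,"fingers":20},{"wx":0,"wy":0,"wz":0,"dx":0,"dy":0,"dz":0,"fingers":20},{"wx":0,"wy":0,"wz":0,"dx":0,"dy":0,"dz":0,"fingers":20}]'
python3 - <<'E'
from h import *
for i in range(2):
    st=sensors.read_state(); print(st["position"],st["contact_force"]); im=vision.grab_frame("scene")
cv2.imwrite("pics/s7.png",im[:,:,::-1])
E
```

```text
t: 11.72
position: [0.4829, 0.2848, 0.0884]
tcp_rot: [0.819, 0.573, 0.0, -0.0]
contact_force: [1.5, 1.2, 0.7]
gripper_width: 0.475
[0.48288768 0.28479342 0.08837883] [1.52063674 1.22550262 0.67377596]
[0.48291189 0.28477921 0.08841608] [1.61111374 0.655475   0.09179784]
```

The force signature was: push up to +0.6 N at z=0.0938, then a snap to −8.9 N (clip pull plus weight) at z=0.089, then a stiff stop up to +9.3 N. The pot looks clicked home, so I release and check.

```bash
python3 -m pendant '[{"wx":0,"wy":0,"wz":0,"dx":0,"dy":0,"dz":0,"fingers":50},{"wx":0,"wy":0,"wz":0,"dx":0,"dy":0,"dz":0,"fingers":70},{"wx":0,"wy":0,"wz":0,"dx":0,"dy":0,"dz":0,"fingers":85},{"wx":0,"wy":0,"wz":0,"dx":0,"dy":0,"dz":0,"fingers":85},{"wx":0,"wy":0,"wz":0,"dx":0,"dy":0,"dz":0,"fingers":85},{"wx":0,"wy":0,"wz":0,"dx":0,"dy":0,"dz":5,"fingers":85},{"wx":0,"wy":0,"wz":0,"dx":0,"dy":0,"dz":20,"fingers":85},{"wx":0,"wy":0,"wz":0,"dx":0,"dy":0,"dz":35,"fingers":85},{"wx":0,"wy":0,"wz":0,"dx":-8,"dy":0,"dz":35,"fingers":85},{"wx":0,"wy":0,"wz":0,"dx":-10,"dy":0,"dz":20,"fingers":85},{"wx":0,"wy":0,"wz":0,"dx":0,"dy":0,"dz":0,"fingers":85},{"wx":0,"wy":0,"wz":0,"dx":0,"dy":0,"dz":0,"fingers":85}]'
python3 - <<'E'
from h import *
st=sensors.read_state(); im=vision.grab_frame("wrist"); print(st["position"],st["contact_force"])
np.savez("w8.npz",im=im,pos=st["position"],q=st["tcp_rot"])
c=cam("wrist",st)
for r in vision.trace("pot_a","wrist"):
    p=r["point"]; print(r["score"],p)
s=4; u0,v0=200,120
a=cv2.resize(im[v0:v0+150,u0:u0+190],None,fx=s,fy=s,interpolation=cv2.INTER_CUBIC)[:,:,::-1].copy()
b=a.copy()
for h,col in ((.0,(0,0,255)),(.005,(0,255,0)),(.01,(255,0,0))):
  for z,rr in ((.027,.034),(.008+.066,.0205),(.008+.088,.0205)):
    q=((circ(c,(.482,.285,z+h),rr)-[u0,v0]+.5)*s).astype(np.int32); cv2.polylines(b,[q],True,col,1)
cv2.imwrite("pics/w8a.png",a);cv2.imwrite("pics/w8b.png",b)
im=vision.grab_frame("scene"); cv2.imwrite("pics/s8.png",cv2.resize(im[120:230,150:300],None,fx=5,fy=5,interpolation=cv2.INTER_CUBIC)[:,:,::-1])
E
```

```text
t: 12.82
position: [0.4652, 0.2846, 0.2051]
tcp_rot: [0.819, 0.573, 0.002, 0.0]
contact_force: [-0.1, -0.3, 0.1]
gripper_width: 0.996
[0.465202   0.28460549 0.20511514] [-0.09013402 -0.28494391  0.05506749]
0.96 [226.9, 36.6]
0.91 [284.4, 10.9]
0.63 [222.5, 293.1]
0.63 [178.2, 97.7]
```

View pics/w8a.png

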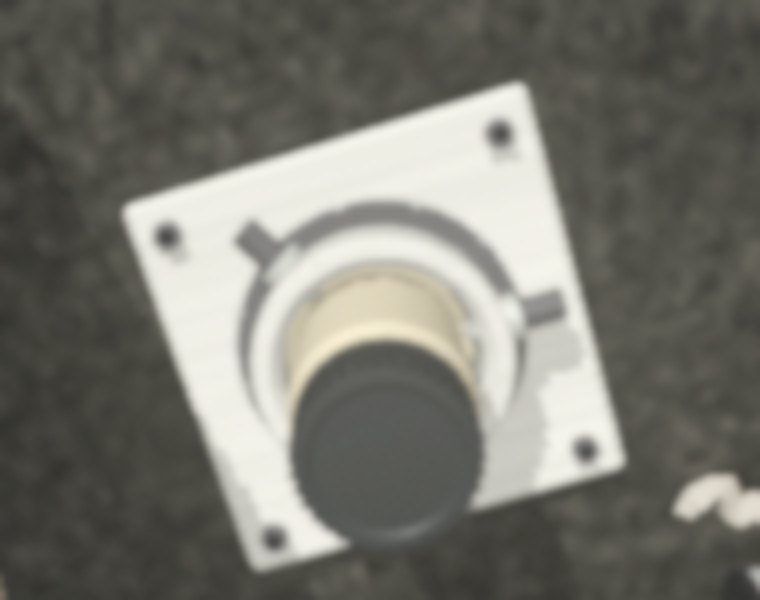

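View pics/w8b.png

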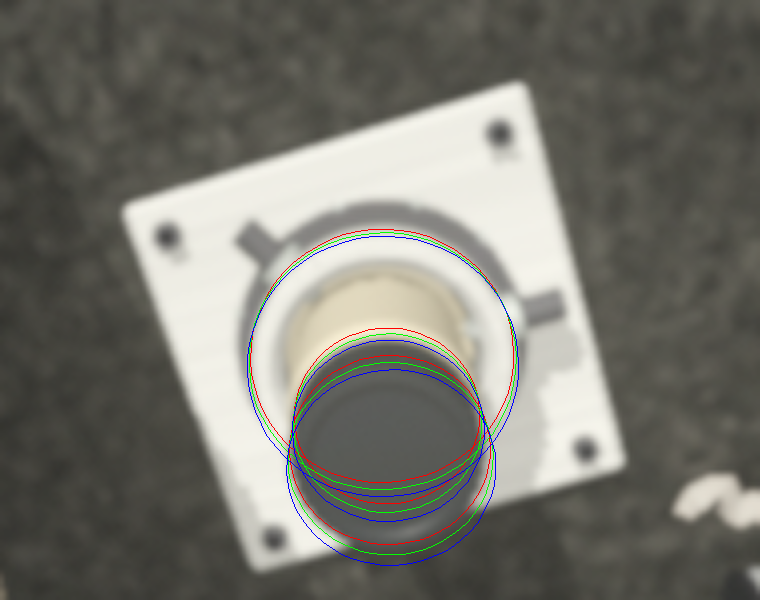

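View pics/s8.png

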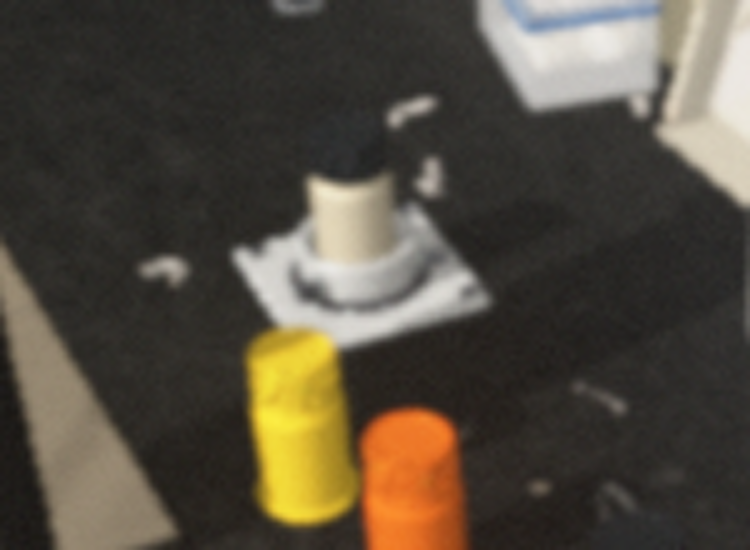

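The pot stands upright with its foot inside the collar, and the cap height matches the seated prediction. Next is the second pot.

```bash
python3 -m pendant '[{"wx":0,"wy":0,"wz":0,"dx":-1,"dy":-20,"dz":0,"fingers":85},{"wx":0,"wy":0,"wz":0,"dx":-1,"dy":-35,"dz":0,"fingers":85},{"wx":0,"wy":0,"wz":0,"dx":-1,"dy":-38,"dz":0,"fingers":85},{"wx":0,"wy":0,"wz":0,"dx":-1,"dy":-38,"dz":0,"fingers":85},{"wx":0,"wy":0,"wz":0,"dx":-1,"dy":-38,"dz":0,"fingers":85},{"wx":0,"wy":0,"wz":0,"dx":0,"dy":-38,"dz":0,"fingers":85},{"wx":0,"wy":0,"wz":0,"dx":0,"dy":-38,"dz":0,"fingers":85},{"wx":0,"wy":0,"wz":0,"dx":0,"dy":-38,"dz":0,"fingers":85},{"wx":0,"wy":0,"wz":0,"dx":0,"dy":-38,"dz":0,"fingers":85},{"wx":0,"wy":0,"wz":0,"dx":0,"dy":-22,"dz":-10,"fingers":85},{"wx":0,"wy":0,"wz":0,"dx":0,"dy":-10,"dz":-10,"fingers":85},{"wx":0,"wy":0,"wz":0,"dx":0,"dy":0,"dz":0,"fingers":85},{"wx":0,"wy":0,"wz":0,"dx":0,"dy":0,"dz":0,"fingers":85}]'
python3 - <<'E'
from h import *
st=sensors.read_state(); im=vision.grab_frame("wrist"); c=cam("wrist",st)
a=im[:,:,::-1].copy(); print(st["position"])
for r in vision.trace("pot_a","wrist"):
    p=r["point"]; q=back(c,p[1],p[0],.044)
    if r["score"]>.3 and abs(q[1]+.068)<.03:
        x,i=fitpot(c,r["pixels"],q[:2]); print(r["score"],p,x,i)
        for z,rr in ((.003,.025),(.066,.0205),(.088,.0205)):
            cv2.polylines(a,[circ(c,(*x,z),rr).astype(np.int32)],True,(0,255,0),1)
cv2.imwrite("pics/w9.png",a)
E
```

```text
t: 14.05
position: [0.4589, -0.0686, 0.1818]
tcp_rot: [0.82, 0.573, -0.001, -0.001]
contact_force: [-0.3, 0.2, 0.5]
gripper_width: 0.997
[ 0.45890843 -0.06864181  0.18175713]
0.67 [208.7, 289.1] [ 0.45992482 -0.06962604] 0.9526377320289612
```

View pics/w9.png

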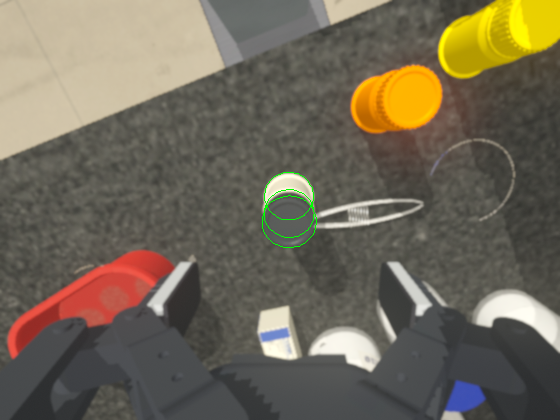

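The pot P2 is at (289,208), next to the forceps tip at (317,215). Fit (0.460,−0.0695). Descending.

```bash
python3 -m pendant '[{"wx":0,"wy":0,"wz":0,"dx":1,"dy":-0.7,"dz":-18,"fingers":85},{"wx":0,"wy":0,"wz":0,"dx":0,"dy":0,"dz":-28,"fingers":85},{"wx":0,"wy":0,"wz":0,"dx":0,"dy":0,"dz":-28,"fingers":85},{"wx":0,"wy":0,"wz":0,"dx":0,"dy":0,"dz":-20,"fingers":85},{"wx":0,"wy":0,"wz":0,"dx":0,"dy":0,"dz":-12,"fingers":85},{"wx":0,"wy":0,"wz":0,"dx":0,"dy":0,"dz":0,"fingers":85},{"wx":0,"wy":0,"wz":0,"dx":0,"dy":0,"dz":0,"fingers":85}]'
python3 - <<'E'
from h import *
st=sensors.read_state(); im=vision.grab_frame("wrist"); c=cam("wrist",st)
a=im[:,:,::-1].copy(); print(st["position"],st["contact_force"])
for z,rr in ((.003,.025),(.066,.0205),(.088,.0205)):
    cv2.polylines(a,[circ(c,(.46,-.0696,z),rr).astype(np.int32)],True,(0,255,0),1)
cv2.imwrite("pics/w10.png",a)
E
```

```text
t: 14.73
position: [0.4607, -0.0684, 0.0774]
tcp_rot: [0.819, 0.574, -0.0, -0.0]
contact_force: [-0.1, 0.3, 0.6]
gripper_width: 0.994
[ 0.46071999 -0.06838273  0.0773942 ] [-0.06384497  0.34619061  0.55951267]
```

View pics/w10.png

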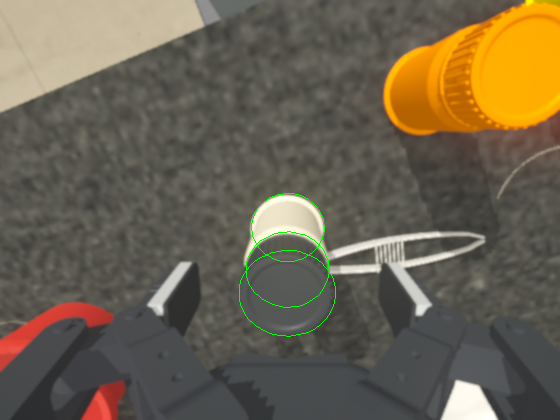

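```bash
python3 -m pendant '[{"wx":0,"wy":0,"wz":0,"dx":0,"dy":-0.5,"dz":-2,"fingers":85},{"wx":0,"wy":0,"wz":0,"dx":0,"dy":0,"dz":0,"fingers":20},{"wx":0,"wy":0,"wz":0,"dx":0,"dy":0,"dz":0,"fingers":20},{"wx":0,"wy":0,"wz":0,"dx":0,"dy":0,"dz":0,"fingers":20},{"wx":0,"wy":0,"wz":0,"dx":0,"dy":0,"dz":0,"fingers":20},{"wx":0,"wy":0,"wz":0,"dx":0,"dy":0,"dz":0,"fingers":20},{"wx":0,"wy":0,"wz":0,"dx":0,"dy":0,"dz":0,"fingers":20},{"wx":0,"wy":0,"wz":0,"dx":0,"dy":0,"dz":0,"fingers":20},{"wx":0,"wy":0,"wz":0,"dx":0,"dy":0,"dz":0,"fingers":20},{"wx":0,"wy":0,"wz":0,"dx":0,"dy":0,"dz":3,"fingers":20},{"wx":0,"wy":0,"wz":0,"dx":0,"dy":0,"dz":5,"fingers":20},{"wx":0,"wy":0,"wz":0,"dx":0,"dy":0,"dz":4,"fingers":20},{"wx":0,"wy":0,"wz":0,"dx":0,"dy":0,"dz":0,"fingers":20},{"wx":0,"wy":0,"wz":0,"dx":0,"dy":0,"dz":0,"fingers":20},{"wx":0,"wy":0,"wz":0,"dx":0,"dy":0,"dz":0,"fingers":20},{"wx":0,"wy":0,"wz":0,"dx":0,"dy":0,"dz":0,"fingers":20},{"wx":0,"wy":0,"wz":0,"dx":0,"dy":0,"dz":0,"fingers":20},{"wx":0,"wy":0,"wz":0,"dx":0,"dy":0,"dz":0,"fingers":20}]'
python3 - <<'E'
from h import *
im=vision.grab_frame("wrist"); print(sensors.read_state()["contact_force"])
im=vision.grab_frame("top"); print(sensors.read_state()["contact_force"])
for r in vision.trace("tub_red","top")[:1]:
    m=r["pixels"].astype(np.uint8); ct=max(cv2.findContours(m,0,2)[0],key=cv2.contourArea)
    c=cam("top"); P=np.array([back(c,*p[0],.058)[:2] for p in ct],np.float32)
    print(cv2.minAreaRect(P), r["point"])
cv2.imwrite("pics/t11.png",cv2.resize(im[150:260,340:480],None,fx=5,fy=5,interpolation=cv2.INTER_CUBIC)[:,:,::-1])
E
```

```text
t: 16.28
position: [0.4606, -0.07, 0.0871]
tcp_rot: [0.819, 0.573, -0.0, -0.0]
contact_force: [-0.5, -0.1, -2.0]
gripper_width: 0.483
[ 0.3950909   0.72550882 -1.5723127 ]
[ 0.53343104 -0.38148907 -0.1186842 ]
((0.5063505172729492, -0.28849154710769653), (0.09696003794670105, 0.17181414365768433), 13.43667984008789) [205.7, 412.6]
```

View pics/t11.png

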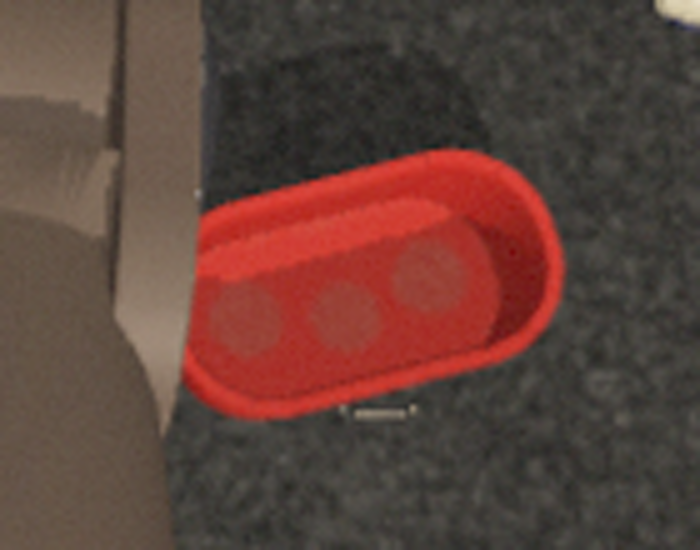

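Load is about 1.3 N, so this pot is empty. Next I locate the tub from the unoccluded first top picture.

Run:
```python
from h import *
for n in ("top","scene"):
    im=cv2.imread(f"pics/{n}0.png"); hsv=cv2.cvtColor(im,cv2.COLOR_BGR2HSV)
    m=(((hsv[...,0]<6)|(hsv[...,0]>174))&(hsv[...,1]>140)).astype(np.uint8)
    ct=max(cv2.findContours(m,0,2)[0],key=cv2.contourArea)
    c=cam(n); h=[p[0] for p in ct]
    for z in (.058,.05): print(n,z,cv2.minAreaRect(np.array([back(c,*p,z)[:2] for p in h],np.float32)), cv2.boundingRect(ct))
```

```text
top 0.058 ((0.5063077807426453, -0.2880978286266327), (0.09858886897563934, 0.1776801496744156), 11.52718734741211) (372, 180, 81, 54)
top 0.05 ((0.5079764723777771, -0.29030632972717285), (0.09931083768606186, 0.1789812445640564), 11.527091026306152) (372, 180, 81, 54)
scene 0.058 ((0.49511659145355225, -0.29595473408699036), (0.12860442698001862, 0.18222731351852417), 12.467443466186523) (317, 268, 91, 85)
scene 0.05 ((0.4999234080314636, -0.2914707064628601), (0.13031230866909027, 0.1846470683813095), 12.46757984161377) (317, 268, 91, 85)
```

```bash
python3 -m pendant '[{"wx":0,"wy":0,"wz":0,"dx":0,"dy":0,"dz":15,"fingers":20},{"wx":0,"wy":0,"wz":0,"dx":0,"dy":0,"dz":28,"fingers":20},{"wx":0,"wy":0,"wz":0,"dx":0,"dy":-5,"dz":28,"fingers":20},{"wx":0,"wy":0,"wz":0,"dx":3,"dy":-18,"dz":18,"fingers":20},{"wx":0,"wy":0,"wz":0,"dx":6,"dy":-30,"dz":5,"fingers":20},{"wx":0,"wy":0,"wz":0,"dx":7,"dy":-30,"dz":0,"fingers":20},{"wx":0,"wy":0,"wz":0,"dx":7,"dy":-30,"dz":0,"fingers":20},{"wx":0,"wy":0,"wz":0,"dx":7,"dy":-30,"dz":0,"fingers":20},{"wx":0,"wy":0,"wz":0,"dx":7,"dy":-30,"dz":0,"fingers":20},{"wx":0,"wy":0,"wz":0,"dx":5,"dy":-28,"dz":0,"fingers":20},{"wx":0,"wy":0,"wz":0,"dx":3,"dy":-17,"dz":0,"fingers":20},{"wx":0,"wy":0,"wz":0,"dx":0,"dy":0,"dz":0,"fingers":20},{"wx":0,"wy":0,"wz":0,"dx":0,"dy":0,"dz":0,"fingers":20},{"wx":0,"wy":0,"wz":0,"dx":0,"dy":0,"dz":0,"fingers":20}]'
python3 - <<'E'
from h import *
st=sensors.read_state(); im=vision.grab_frame("wrist"); c=cam("wrist",st); print(st["position"],st["contact_force"])
a=im[:,:,::-1].copy(); th=np.radians(11.5); ax=np.array([np.cos(th),np.sin(th)]); ay=np.array([-ax[1],ax[0]])
for w,l,z,col in ((.097,.177,.058,(0,255,0)),(.07,.142,.003,(255,255,0))):
    P=[proj(c,(*(np.array([.5063,-.2881])+sx*w/2*ax+sy*l/2*ay),z)) for sx,sy in ((1,1),(1,-1),(-1,-1),(-1,1))]
    cv2.polylines(a,[np.array(P).astype(np.int32)],True,col,1)
cv2.polylines(a,[circ(c,(st["position"][0],st["position"][1],.003),.025).astype(np.int32)],True,(255,0,0),1)
cv2.imwrite("pics/w12.png",a)
im=vision.grab_frame("scene");cv2.imwrite("pics/s12.png",im[:,:,::-1])
E
```

```text
t: 17.6
position: [0.5055, -0.2875, 0.181]
tcp_rot: [0.819, 0.573, -0.0, -0.0]
contact_force: [-0.3, -0.2, -0.1]
gripper_width: 0.481
[ 0.50548918 -0.28753852  0.18103769] [-0.33429669 -0.2447005  -0.10949082]
```

View pics/w12.png

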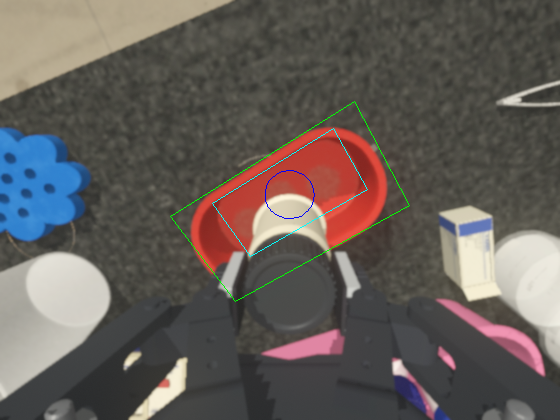

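View pics/s12.png

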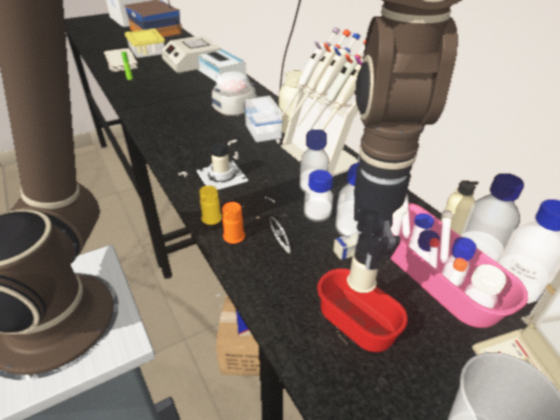

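The wrist view shows the projected foot circle (290,195) centred in the tub floor outline. Lowering.

```bash
python3 -m pendant '[{"wx":0,"wy":0,"wz":0,"dx":0.5,"dy":-0.5,"dz":-15,"fingers":20},{"wx":0,"wy":0,"wz":0,"dx":0,"dy":0,"dz":-24,"fingers":20},{"wx":0,"wy":0,"wz":0,"dx":0,"dy":0,"dz":-24,"fingers":20},{"wx":0,"wy":0,"wz":0,"dx":0,"dy":0,"dz":-16,"fingers":20},{"wx":0,"wy":0,"wz":0,"dx":0,"dy":0,"dz":-9,"fingers":20},{"wx":0,"wy":0,"wz":0,"dx":0,"dy":0,"dz":-4,"fingers":20},{"wx":0,"wy":0,"wz":0,"dx":0,"dy":0,"dz":-2,"fingers":20},{"wx":0,"wy":0,"wz":0,"dx":0,"dy":0,"dz":0,"fingers":20},{"wx":0,"wy":0,"wz":0,"dx":0,"dy":0,"dz":0,"fingers":20},{"wx":0,"wy":0,"wz":0,"dx":0,"dy":0,"dz":0,"fingers":20}]'
```

```text
t: 18.53
position: [0.5069, -0.2888, 0.0885]
tcp_rot: [0.819, 0.573, 0.0, 0.001]
contact_force: [0.1, -0.0, -0.3]
gripper_width: 0.479
```

```bash
python3 -m pendant '[{"wx":0,"wy":0,"wz":0,"dx":0,"dy":0,"dz":-1.5,"fingers":20},{"wx":0,"wy":0,"wz":0,"dx":0,"dy":0,"dz":-1.5,"fingers":20},{"wx":0,"wy":0,"wz":0,"dx":0,"dy":0,"dz":0,"fingers":20}]'; python3 -m pendant '[{"wx":0,"wy":0,"wz":0,"dx":0,"dy":0,"dz":-1,"fingers":20},{"wx":0,"wy":0,"wz":0,"dx":0,"dy":0,"dz":-1,"fingers":20},{"wx":0,"wy":0,"wz":0,"dx":0,"dy":0,"dz":0,"fingers":20}]'
```

```text
t: 18.78
position: [0.5062, -0.2886, 0.0842]
tcp_rot: [0.819, 0.573, 0.0, 0.0]
contact_force: [0.0, 0.5, -2.3]
gripper_width: 0.481
t: 19.03
position: [0.5061, -0.2885, 0.082]
tcp_rot: [0.819, 0.573, -0.0, -0.0]
contact_force: [0.2, -0.2, -1.8]
gripper_width: 0.482
```

```bash
python3 -m pendant '[{"wx":0,"wy":0,"wz":0,"dx":0,"dy":0,"dz":-1,"fingers":20},{"wx":0,"wy":0,"wz":0,"dx":0,"dy":0,"dz":-1,"fingers":20},{"wx":0,"wy":0,"wz":0,"dx":0,"dy":0,"dz":0,"fingers":20}]'; python3 -m pendant '[{"wx":0,"wy":0,"wz":0,"dx":0,"dy":0,"dz":-0.8,"fingers":20},{"wx":0,"wy":0,"wz":0,"dx":0,"dy":0,"dz":0,"fingers":20},{"wx":0,"wy":0,"wz":0,"dx":0,"dy":0,"dz":0,"fingers":20}]'
```

```text
t: 19.28
position: [0.5062, -0.2885, 0.08]
tcp_rot: [0.819, 0.573, -0.0, -0.0]
contact_force: [-0.6, 0.4, -1.5]
gripper_width: 0.479
t: 19.53
position: [0.5062, -0.2885, 0.0795]
tcp_rot: [0.819, 0.573, -0.0, -0.0]
contact_force: [0.4, -1.3, -0.9]
gripper_width: 0.482
```

```bash
python3 -m pendant '[{"wx":0,"wy":0,"wz":0,"dx":0,"dy":0,"dz":-0.8,"fingers":20},{"wx":0,"wy":0,"wz":0,"dx":0,"dy":0,"dz":0,"fingers":20},{"wx":0,"wy":0,"wz":0,"dx":0,"dy":0,"dz":0,"fingers":20}]'
```

```text
t: 19.78
position: [0.5064, -0.2886, 0.0793]
tcp_rot: [0.819, 0.573, 0.0, 0.0]
contact_force: [-0.5, 1.4, 3.6]
gripper_width: 0.479
```

Floor contact (+3.6 N) at z=0.079, as expected. I ease off, release with a limited opening, and rise.

```bash
python3 -m pendant '[{"wx":0,"wy":0,"wz":0,"dx":0,"dy":0,"dz":0.6,"fingers":20},{"wx":0,"wy":0,"wz":0,"dx":0,"dy":0,"dz":0,"fingers":44},{"wx":0,"wy":0,"wz":0,"dx":0,"dy":0,"dz":0,"fingers":50},{"wx":0,"wy":0,"wz":0,"dx":0,"dy":0,"dz":0,"fingers":60},{"wx":0,"wy":0,"wz":0,"dx":0,"dy":0,"dz":0,"fingers":65},{"wx":0,"wy":0,"wz":0,"dx":0,"dy":0,"dz":0,"fingers":65},{"wx":0,"wy":0,"wz":0,"dx":0,"dy":0,"dz":0,"fingers":65},{"wx":0,"wy":0,"wz":0,"dx":0,"dy":0,"dz":5,"fingers":65},{"wx":0,"wy":0,"wz":0,"dx":0,"dy":0,"dz":20,"fingers":65},{"wx":0,"wy":0,"wz":0,"dx":0,"dy":0,"dz":35,"fingers":65},{"wx":0,"wy":0,"wz":0,"dx":-5,"dy":5,"dz":35,"fingers":65},{"wx":0,"wy":0,"wz":0,"dx":-20,"dy":10,"dz":30,"fingers":65},{"wx":0,"wy":0,"wz":0,"dx":-30,"dy":0,"dz":20,"fingers":65},{"wx":0,"wy":0,"wz":0,"dx":-35,"dy":0,"dz":10,"fingers":65},{"wx":0,"wy":0,"wz":0,"dx":-35,"dy":0,"dz":0,"fingers":65},{"wx":0,"wy":0,"wz":0,"dx":-35,"dy":0,"dz":0,"fingers":65},{"wx":0,"wy":0,"wz":0,"dx":0,"dy":0,"dz":0,"fingers":65},{"wx":0,"wy":0,"wz":0,"dx":0,"dy":0,"dz":0,"fingers":65}]'
python3 - <<'E'
from h import *
for n in ("wrist","top","scene"):
    im=vision.grab_frame(n);cv2.imwrite(f"pics/{n}13.png",im[:,:,::-1])
a=cv2.imread("pics/scene13.png"); 
cv2.imwrite("pics/s13.png",cv2.resize(a[130:355,180:420],None,fx=2.6,fy=2.6,interpolation=cv2.INTER_CUBIC))
E
```

```text
t: 21.28
position: [0.345, -0.2736, 0.2354]
tcp_rot: [0.82, 0.572, 0.0, 0.001]
contact_force: [1.3, 0.4, -0.3]
gripper_width: 0.758
```

View pics/s13.png

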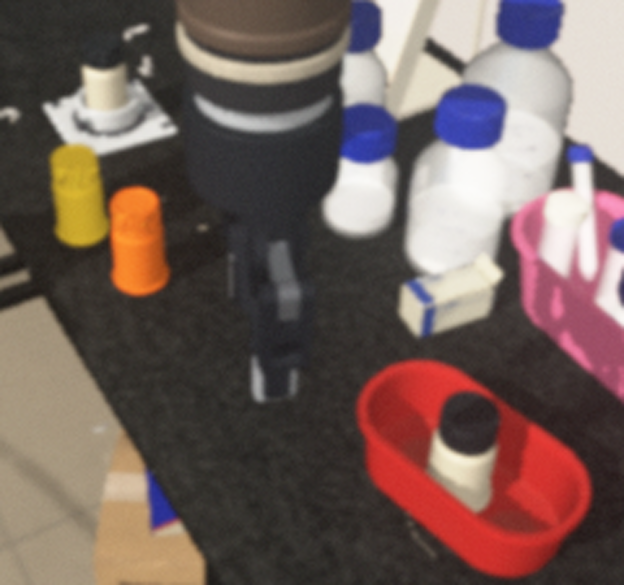

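View pics/top13.png

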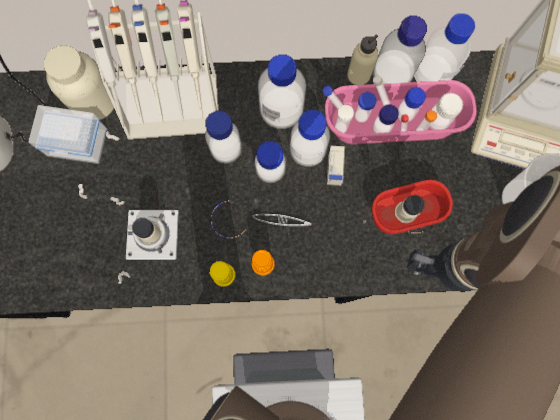

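View pics/wrist13.png

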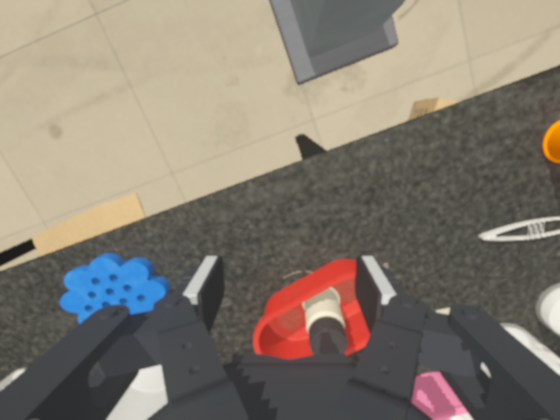

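Run:
```python
import cv2,numpy as np
a=cv2.imread("pics/top0.png").astype(int);b=cv2.imread("pics/top13.png").astype(int)
for n,(r0,r1,c0,c1) in dict(forceps=(208,232,256,296),carton=(144,188,324,348),bottle=(140,184,252,288),ref_yellow=(258,288,208,236)).items():
    print(n,np.abs(a-b)[r0:r1,c0:c1].mean().round(2), end=' shift ')
    print(cv2.phaseCorrelate(cv2.cvtColor(a[r0:r1,c0:c1].astype(np.uint8),6).astype(np.float32),cv2.cvtColor(b[r0:r1,c0:c1].astype(np.uint8),6).astype(np.float32)))
z=np.vstack([cv2.resize(x[200:265,120:330].astype(np.uint8),None,fx=3.8,fy=3.8,interpolation=cv2.INTER_CUBIC) for x in (a,b)]); cv2.imwrite("pics/cmp.png",z)
```

```text
forceps 2.56 shift ((-0.07929269964492747, 0.02253667685596028), 0.9947236895561218)
carton 1.76 shift ((0.04193768383318641, 0.45998225463759823), 1.0184619281027052)
bottle 9.0 shift ((-0.053919549809812395, 0.34390884044550063), 0.9794118266046783)
ref_yellow 1.88 shift ((0.04773069792039131, -0.08614228067060559), 0.9362288190258874)
```

View pics/cmp.png

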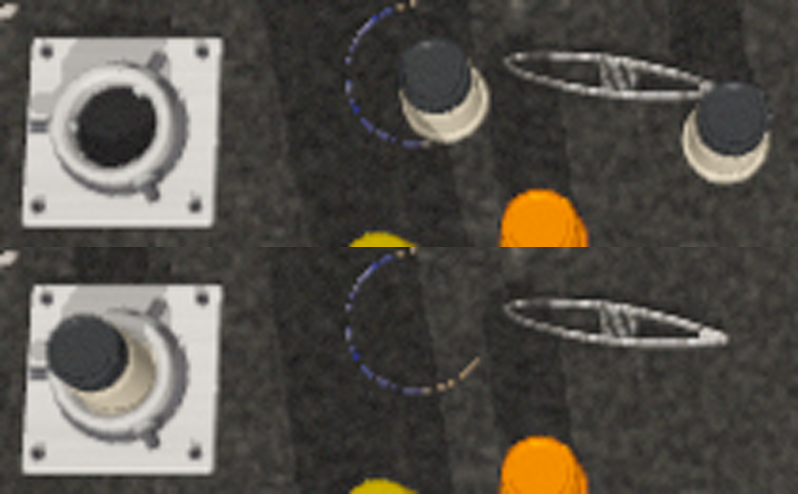

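The before/after comparison shows the forceps, carton and bottle unmoved, one pot in the collar and its old spot clear. Handing in.

```bash
python3 -c "
from bench import job; print(job.finish_job())"
```

```text
the job is handed in; nothing more can be done
None
```

I pressed the loaded pot into the socket and set the empty one upright on the floor of the red tub. The job was handed in at about 21.5 s of the 62 s allowed.

- **Which pot:** the pot at (0.492, 0.095) read about 5.4 N held still, so about 0.55 kg and loaded. The pot at (0.460, −0.069) read 0.1 to 2.0 N, so it is the empty one. Those readings were noisy.
- **Socket:** resistance built up at the sprung balls. The wrist force then swung to −8.9 N as the clip pulled the pot down, followed by a firm stop. The most I pressed was about 9 N. Afterwards the pictures showed the pot upright with its foot inside the collar.
- **Seating depth:** "fully home" rests on the forces and the height at release, because the collar's height came out differently in my picture fits (2 to 10 mm). The height at release fits a floor raised about 4.5 to 5 mm.
- **Tub:** the pot touched down at 3.6 N and stands upright in the middle of the tub floor.
- **Bystanders:** in the top pictures before and after, the forceps, carton and bottle had shifted by less than 0.5 pixel. The bottle's patch also showed a larger brightness difference (9 against about 2 for the others), which I put down to changed shading.

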